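Pack the sharpening plates

TASK

Pack the sharpening plates for transport: slide the rack's keeper fully open, draw every plate in the rack level and straight out of its channel without forcing it, and stack the plates squarely on the packing stand with their handles over the stand's front, whichever of them are there in the order red, blue, green from the bottom up, with exactly one yellow separator sheet between each two plates so that they do not rub. Finish by laying the plywood cover board squarely, directly on the uppermost plate, handle to the front too, slide the keeper fully shut again and let go; a sheet that is not needed stays off the stack, and the mug, the bottle and the tape measure are left alone.

Things in the scene. Friction and masses are not known exactly. Their poses are not given: they have to be found in the camera images.
- plate_red: sharpening plate: grey metal slab 110 x 60 x 12 mm (hollow, 0.08 to 0.17 kg) with a red handle tongue; Origin: underside centre of the 110 x 60 body, x along it, z up; the tongue, 28 mm wide, as thick as the body, juts out from x = -55 to -110. Starts in a channel of the rack, yawed as the rack, handle out of its front. May be absent (None from the start).
- plate_red_grip (a point): middle of the red plate's handle tongue, 88 mm from the plate's origin along its -x, at half its thickness; hold it here with the fingers closing along the plate's y
- plate_blue: sharpening plate: grey metal slab 110 x 60 x 12 mm (hollow, 0.08 to 0.17 kg) with a blue handle tongue; Origin: underside centre of the 110 x 60 body, x along it, z up; the tongue, 28 mm wide, as thick as the body, juts out from x = -55 to -110. Starts in a channel of the rack, yawed as the rack, handle out of its front. May be absent (None from the start).
- plate_blue_grip (a point): middle of the blue plate's handle tongue, 88 mm from the plate's origin along its -x, at half its thickness; hold it here with the fingers closing along the plate's y
- plate_green: sharpening plate: grey metal slab 110 x 60 x 12 mm (hollow, 0.08 to 0.17 kg) with a green handle tongue; Origin: underside centre of the 110 x 60 body, x along it, z up; the tongue, 28 mm wide, as thick as the body, juts out from x = -55 to -110. Starts in a channel of the rack, yawed as the rack, handle out of its front. May be absent (None from the start).
- plate_green_grip (a point): middle of the green plate's handle tongue, 88 mm from the plate's origin along its -x, at half its thickness; hold it here with the fingers closing along the plate's y
- sheet_a: stiff yellow plastic separator sheet 110 x 60 x 6 mm, 0.05 kg, with a yellow handle tongue; Origin: underside centre of the 110 x 60 body, x along it, z up; the tongue, 28 mm wide, as thick as the body, juts out from x = -55 to -110. Starts on the wooden board, tongue over the board's front edge. The two sheets are alike.
- sheet_a_grip (a point): middle of that sheet's tongue, 88 mm from its origin along -x, 3 mm above its underside
- sheet_b: stiff yellow plastic separator sheet 110 x 60 x 6 mm, 0.05 kg, with a yellow handle tongue; Origin: underside centre of the 110 x 60 body, x along it, z up; the tongue, 28 mm wide, as thick as the body, juts out from x = -55 to -110. Starts on the wooden board, tongue over the board's front edge. The two sheets are alike.
- sheet_b_grip (a point): middle of that sheet's tongue, 88 mm from its origin along -x, 3 mm above its underside
- cover: light plywood cover board 110 x 60 x 12 mm, 0.1 kg, with a tongue of the same wood; Origin: underside centre of the 110 x 60 body, x along it, z up; the tongue, 28 mm wide, as thick as the body, juts out from x = -55 to -110. It starts on the wooden board beside the sheets.
- cover_grip (a point): middle of the cover's tongue, 88 mm from its origin along -x, 6 mm above its underside
- rack: fixed grey rack, 126 x 253 x 48.5 mm high. Origin: underside centre; front at x = -60. Three channels along x, middles at y = -79, 0, +79, open only at the front: bed 30 mm high, 63 wide, 13.5 high under lips that reach 4.5 mm over the plate's long edges, stop at x = +60. A plate leaves only straight along -x and is free once its origin passes x = -115.
- keeper (a joint): keeper of the rack, a steel bar on the rack's front lip that slides along the rack's y: 0 = shut, its three teeth stand close before the plates and bar them; 0.016 m (slid towards the rack's +y, its left seen from the robot) = open, teeth before the walls. It stays where it is left; about 1.5 N moves it. Bar and teeth reach to x = -72 of the rack and 55 mm above the bench.
- keeper_grip (a point): middle of the keeper's orange grip block, 14 mm along the rack's x, 22 mm along its y, 22 mm high (top 77 mm above the bench), standing on the keeper bar; pinch it from above along the rack's y
- stand: fixed packing stand, dark steel top 112 x 62 mm on a blue foot (110 mm wide, 100 mm long, 5 mm thick), top 25 mm above the bench. Origin: centre of its underside; x along its length; its front is its -x end, where all packed handles overhang.
- stand_grip (a point): point above the bench 88 mm from the stand's origin along its -x, at the height of its top: the handle middles of the packed things lie above it, one tongue over the other with no gap, so fingertips that reach below the held tongue touch the tongue under it
- board: fixed wooden board 110 x 290 x 22 mm on which the sheets and the cover start, origin at the centre of its underside; its front faces its -x
- coffee_mug: mug, 92 x 127 x 95 mm, a bystander, origin under its centre
- oil_bottle: upright bottle, 50 mm across and 163 mm high, a bystander, origin under its centre
- tape_measure: yellow and black tape measure, 70 x 75 x 35 mm, a bystander, origin under its centre
Not all that is in view belongs to the job. Leave any turquoise look-alike of the sheet_b alone.

How it is judged:
By the outcome, as a careful person would: the job done as asked, in the order asked, and still so for the second after the job is handed in, with the robot touching nothing.
Of plate_red, plate_blue, plate_green only 2 to 3 are there at a start; the rules pass over those that are not, and their reading is None.
At some moment in a run one of cover may be knocked a few centimetres aside while the robot is not near it.
It also fails if it takes over 210 s, if anything falls off the work surface, if the arm or the gripper's body presses on something with over 40 N, if the wrist force passes 120 N, or if a joint passes its speed limit or range.

ROBOT

A 6-joint arm with a two-finger parallel gripper is mounted at the origin on a cart in front of the work surface, level with it; the furniture and walls round the work are solid. World frame = base frame: x ahead of the robot, y to its left, z up, the work surface at z = 0. Lengths are in mm, angles in degrees, forces in N, time in s.
With the tool pointing down it reaches from about 300 to 850 mm from the base axis. Payload 4.2 kg.
Tool frame: the origin (TCP) lies between the finger pads; the fingertips stand 14 mm ahead of it and the grasp point (between the pads) lies 5 mm behind it; z points along the fingers, y is the line along which they close (so a half turn about z gives the same grasp; the last joint's range is limited). The gripper opens to 91 mm and grips with 3 to 60 N. Pads are 32 mm wide; open, the fingers measure 118 mm over their backs; the gripper's body (76 mm by 178 mm) begins 60 mm behind the grasp point.
Start: joints at [-77.922, 18.312, 89.639, -0, 72.044, -1.146], TCP at [131.537, -559.768, 227.976] pointing down, gripper open.
Joint ranges: [-177.97, 177.97], [-48.28, 115.42], [12.27, 149.76], [-77.06, 257.06], [2.81, 150.46], [-146.56, 146.56]. Speed limits (degrees/s): [147.25, 147.25, 180, 180, 180, 180].

INTERFACE

Orientations are given as [roll, pitch, yaw] about the fixed x, y, z axes, in that order (R = Rz(yaw) Ry(pitch) Rx(roll)).
In Python, from workcell import * gives the robot as it stands. The module is installed in compiled form; this text tells all that it offers.
- The arm moves only by the tool send_rows, never from a script. Its argument "deltas" is a list of rows, each a list of 2 entries, a list of its own where there are three numbers: the shift along the tool's x, y, z normalised to -1 to 1, where 1 is 0.5 m, then the turn, a rotation vector about the tool's x, y, z normalised to -1 to 1, where 1 is 0.5 rad. A call has 1 to 10 rows; each row shifts and turns the commanded pose from where the row before left it, along the tool's axes as they then stand; what a row does not reach is not made up. A row lasts 1/10 s, in which the tool goes at most 50 mm and 8.59 degrees, less where a joint would pass 70% of its speed; a pose out of reach is approached as far as the arm can. A call with a number of a shift or a turn outside -1 to 1 is refused whole. A call with a gripper value outside its range is refused whole. "grip" is the closure, from 0 (fully open) to 1 (shut), set as the call begins (left out, the last holds). The fingers move at their own pace and stop on an object; "grip_force" is the grip in N (left out, the last holds). Time passes only in rows, so rows that do not move let the fingers close. It gives the time, the measured TCP pose, the force, the opening and the grip force at its end, in the units of the state.
- state(): the state, without advancing time (a new reading comes with each control period).
- grab_frame(name): name is "side" or "top"; returns the picture (384x512x3 uint8, red, green, blue); there is no depth.
- calibration(name): a dict with "mtx" (3x3 intrinsics, pixels), "R" (3x3) and "t" (3): a world point X has camera coordinates R X + t. Camera axes: x right, y down, z forward; pixel columns grow to the right and rows downward; lengths in mm; the calibration is good to about 2 mm. A picture is of the moment at which its call begins. calibration takes no time and is no camera call.
- job_done(): hands the job in; it is judged then, once.
Trained networks look in the newest picture that a camera, given by its name, has taken for a name from the list of things; names that differ only in an ending like _2 or _b are one class to them, and where a whole thing is asked for, a point or a joint stands for the part that bears it (a point fixed in the world has none). Each returns a list of dicts, best first, with "p" (0 to 1); they miss things now and then, are a little off and sometimes report something else, mostly with a low value. They report only what shows in the picture. A call takes as long as a camera call. They do not tell look-alikes from the thing itself.
- trace(camera, label): "pixels" (384x512 bool, what is visible of it) and "bbox" ([left, top, width, height] in pixels, round what is visible of it).
The state is a dict: "time_s": time; "qpos": joint angles; "qvel": joint speeds; "effort": joint torques, N m; "ee_pos": TCP position; "ee_rot": TCP orientation; "force": force on the tool from outside, world axes, zero at the start; "torque": the same for the moment, N m; "gripper_width": finger opening in mm; "gripper_force": force on a finger pad.
Only numpy, scipy, OpenCV 4.12 (cv2) and the standard library are available. Lean on these libraries where they do the work, as an engineer would, in place of code of your own. Each camera call takes 0.05 s, during which the arm holds its last target. There are 200 camera calls.

## Working session

There is one attempt and no reset: what is moved stays moved. The work goes in short steps, Python scripts to look and compute and a tool call to move; the robot and the scene stay as the last step left them, time stands still between calls to the robot, and variables do not carry over. Pictures are saved under pics/ and viewed, at most 14 in all, crops included, and the job is handed in when it is done.

Besides the shell and the picture viewer there is one more tool, called after "Call:" in YAML: its name, and indented under it one key for each argument. send_rows: Moves the arm, as the interface text tells. Scaled input: -1 to 1 covers 0.5 m each way for a shift and 0.5 rad each way for a turn. Its arguments: {"type":"object","properties":{"deltas":{"type":"array","items":{"type":"array"}},"grip":{"type":"number"},"grip_force":{"type":"number"}},"required":["deltas"]}

```bash
mkdir -p pics; python3 - <<'E'
from workcell import *
import cv2,numpy as np
s=state();print(s)
for n in("side","top"):
    im=grab_frame(n);cv2.imwrite(f"pics/{n}0.png",cv2.resize(im[:,:,::-1],(800,600),interpolation=cv2.INTER_CUBIC))
    np.save(f"pics/{n}0.npy",im);c=calibration(n);print(n,c)
E
```

```text
{'time_s': 0.0, 'qpos': array([-7.79221941e+01,  1.83506812e+01,  8.97049797e+01,  5.98260120e-05,
        7.20417997e+01, -1.14627692e+00]), 'qvel': array([ 0.00379377,  0.04289978,  0.03838299,  0.04797912, -0.00501142,
        0.02352457]), 'effort': array([-1.81788964e-03, -4.12465203e+01, -2.31972206e+01,  7.27649918e-02,
        4.56630508e-02, -1.36237604e-04]), 'ee_pos': array([ 131.43836412, -559.30361346,  227.13952687]), 'ee_rot': array([-1.79902560e+02, -2.00656484e-03,  1.32240626e+01]), 'force': array([-0.10279443,  0.24375236,  0.10961011]), 'torque': array([ 0.03930829, -0.02770735, -0.02577156]), 'gripper_force': 0.0, 'gripper_width': 91.26160241368599}
side {'mtx': array([[454.18637   ,   0.        , 255.56892676],
       [  0.        , 454.18637   , 197.81655181],
       [  0.        ,   0.        ,   1.        ]]), 'R': array([[-0.92943719, -0.36895859,  0.00400862],
       [-0.21408955,  0.53039728, -0.82027092],
       [ 0.30051984, -0.7632485 , -0.57196114]]), 't': array([ 495.24696054,  193.88407896, 1495.49981647])}
top {'mtx': array([[490.73249767,   0.        , 247.24433329],
       [  0.        , 490.73249767, 189.39453349],
       [  0.        ,   0.        ,   1.        ]]), 'R': array([[-0.00111061, -0.9999926 , -0.0036834 ],
       [-0.99237418,  0.00155614, -0.12325204],
       [ 0.12325686,  0.00351842, -0.99236856]]), 't': array([ -39.56775548,  574.26382688, 1692.26559005])}
```

View pics/top0.png

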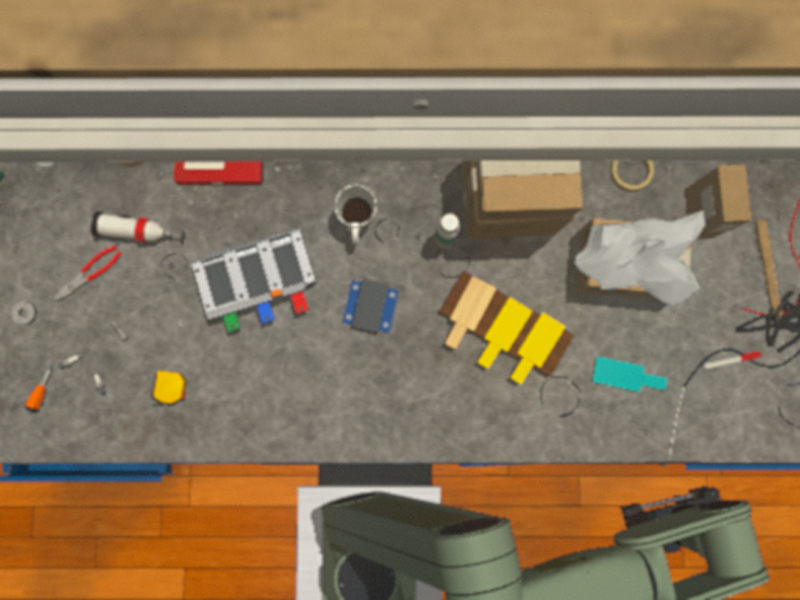

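View pics/side0.png

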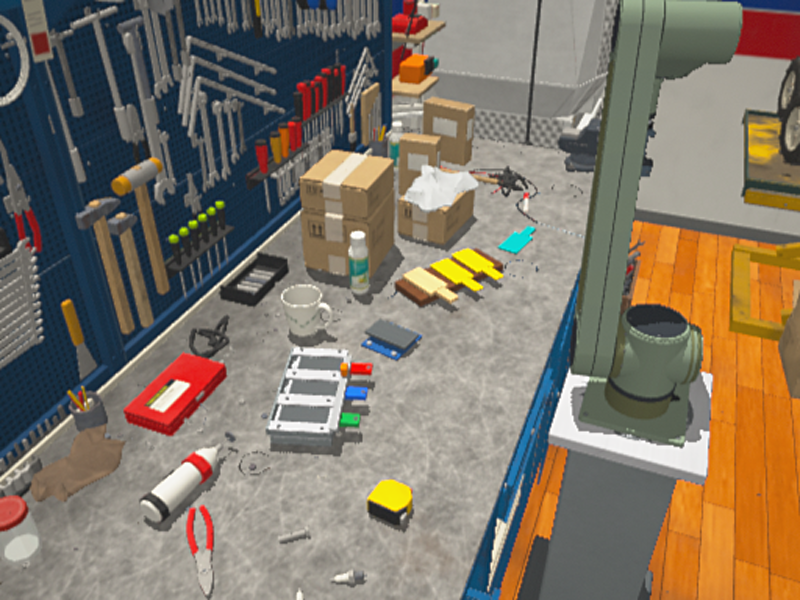

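All three plates are in the rack: green (232,322), blue (265,313) and red (299,302), with the orange keeper block at (276,293). The stand is at (370,305). On the board are the cover (470,310) and two yellow sheets (505,330) and (538,345). The turquoise look-alike at (628,374) is off the board and stays untouched.

```bash
cat > h.py <<'E'
from workcell import *
import numpy as np, cv2
from scipy.optimize import minimize
T=[(-55,-30,55,30),(-110,-14,-55,14)]
def box(r,z0,z1): return np.array([[x,y,z] for x in(r[0],r[2]) for y in(r[1],r[3]) for z in(z0,z1)],float)
def tee(z,h): return [box(r,z,z+h) for r in T]
def proj(c,P): return cv2.projectPoints(P,cv2.Rodrigues(c["R"])[0],c["t"],c["mtx"],None)[0][:,0]
def world(p,P):
    a=np.radians(p[2]);R=np.array([[np.cos(a),-np.sin(a),0],[np.sin(a),np.cos(a),0],[0,0,1]])
    return P@R.T+[p[0],p[1],0]
def render(c,p,parts,S=4):
    m=np.zeros((384*S,512*S),np.uint8)
    for b in parts:
        q=(proj(c,world(p,b))+.5)*S
        cv2.fillConvexPoly(m,cv2.convexHull(np.round(q*16).astype(np.int32)),255,shift=4)
    return cv2.resize(m,(512,384),interpolation=cv2.INTER_AREA)/255.
def ray(c,u,z):
    d=np.linalg.inv(c["mtx"])@[u[0],u[1],1]; o=-c["R"].T@c["t"]; d=c["R"].T@d
    return o+d*(z-o[2])/d[2]
def fit(masks,parts,p0):
    "masks: {cam: soft mask}"
    C={n:calibration(n) for n in masks}
    f=lambda p:sum(((render(C[n],p,parts)-m)**2).sum()/max(m.sum(),1) for n,m in masks.items())
    p0=np.array(p0,float)
    best=None
    for da in(-8,0,8):
        r=minimize(f,p0+[0,0,da],method="Nelder-Mead",options=dict(initial_simplex=p0+[0,0,da]+np.array([[0,0,0],[12,0,0],[0,12,0],[0,0,8]]),xatol=.05,fatol=1e-5))
        if best is None or r.fun<best.fun:best=r
    return best.x.round(1),round(best.fun,3)
E
python3 - <<'E'
from h import *
for n in("top","side"):
    grab_frame(n);c=calibration(n)
    for l in("rack","stand","cover","sheet_a","plate_red","plate_blue","plate_green","keeper_grip","board","coffee_mug","oil_bottle"):
        for k,d in enumerate(trace(n,l)[:3]):
            m=d["pixels"];ys,xs=np.nonzero(m);np.save(f"pics/{n}_{l}_{k}.npy",m)
            print(n,l,k,round(d["p"],2),d["bbox"],len(xs),[round(v) for v in ray(c,(xs.mean(),ys.mean()),30)[:2]])
E
```

```text
top rack 0 0.92 [123.7, 151.8, 82.0, 53.4] 1624 [629, 264]
top rack 1 0.33 [98.3, 236.6, 18.8, 23.6] 390 [372, 447]
top rack 2 0.26 [151.9, 160.3, 23.3, 46.6] 532 [608, 255]
top stand 0 0.79 [221.1, 178.7, 33.2, 35.7] 894 [554, -4]
top stand 1 0.56 [213.5, 119.1, 28.4, 38.1] 612 [778, 31]
top stand 2 0.5 [153.3, 157.4, 24.0, 51.8] 529 [608, 255]
top cover 0 0.84 [287.8, 180.1, 26.7, 39.8] 614 [547, -228]
top sheet_a 0 0.91 [306.8, 190.9, 35.7, 45.4] 649 [498, -305]
top sheet_a 1 0.9 [329.5, 199.8, 33.0, 47.1] 679 [461, -378]
top sheet_a 2 0.69 [376.3, 227.0, 50.4, 25.4] 663 [397, -572]
top plate_red 0 0.8 [174.8, 150.0, 21.0, 52.0] 545 [634, 179]
top plate_red 1 0.72 [128.8, 166.7, 25.1, 45.0] 508 [590, 333]
top plate_blue 0 0.94 [152.9, 159.2, 21.5, 44.8] 512 [611, 255]
top plate_green 0 0.98 [127.7, 167.0, 24.3, 43.6] 562 [588, 332]
top keeper_grip 0 0.84 [132.2, 182.1, 60.4, 20.7] 301 [564, 257]
top keeper_grip 1 0.5 [124.1, 150.7, 78.2, 55.3] 1513 [629, 260]
top keeper_grip 2 0.15 [328.7, 200.5, 32.0, 45.8] 670 [464, -379]
top board 0 0.59 [284.5, 173.0, 81.5, 66.1] 993 [507, -31
[... 625 characters left out ...]
de sheet_a 2 0.74 [180.6, 181.7, 32.4, 34.2] 772 [784, -4]
side plate_red 0 0.75 [188.4, 224.9, 47.6, 17.3] 358 [631, 161]
side plate_blue 0 0.65 [183.8, 244.3, 50.8, 13.3] 439 [610, 238]
side plate_green 0 0.67 [175.2, 256.8, 52.9, 11.8] 458 [598, 316]
side keeper_grip 0 0.74 [209.2, 225.6, 16.1, 52.0] 287 [571, 237]
side board 0 0.92 [251.8, 157.1, 69.3, 36.2] 290 [523, -225]
side board 1 0.28 [183.4, 242.2, 50.9, 12.9] 376 [614, 238]
side coffee_mug 0 0.7 [180.0, 182.7, 31.4, 30.8] 726 [784, -4]
side coffee_mug 1 0.16 [276.2, 162.9, 30.7, 21.3] 311 [492, -296]
side oil_bottle 0 0.77 [223.9, 150.8, 13.9, 36.8] 451 [751, -249]
side oil_bottle 1 0.74 [207.4, 226.0, 19.4, 52.4] 279 [570, 241]
```

```bash
python3 - <<'E'
from h import *
L=lambda n,l,k=0: np.load(f"pics/{n}_{l}_{k}.npy").astype(float)
for cams in(("top",),("side",),("top","side")):
    g=lambda l,ks:{n:L(n,l,ks[n]) for n in cams}
    print(cams)
    print(" stand",fit(g("stand",dict(top=0,side=0)),[box((-56,-31,56,31),20,25),box((-50,-55,50,55),0,5)],(553,0,-10)))
    print(" cover",fit(g("cover",dict(top=0,side=0)),tee(22,12),(560,-222,-25)))
    print(" sheetL",fit(g("sheet_a",dict(top=0,side=1)),tee(22,6),(508,-300,-25)))
    print(" sheetR",fit(g("sheet_a",dict(top=1,side=0)),tee(22,6),(470,-372,-25)))
# colour of tongues
for n in("top","side"):
    im=np.load(f"pics/{n}0.npy");c=calibration(n);hsv=cv2.cvtColor(im,cv2.COLOR_RGB2HSV)
    H,S,V=[hsv[...,i].astype(int) for i in range(3)]
    roi=np.zeros(H.shape,bool)
    if n=="top": roi[140:225,110:215]=1
    else: roi[215:290,165:250]=1
    P={}
    for l,sel,z in(("red",(H<5)|(H>172),42),("green",(H>50)&(H<75),42),("blue",(H>105)&(H<125),42),("orange",(H>5)&(H<16),77)):
        m=sel&(S>130)&(V>70)&roi
        k,lab,st,ce=cv2.connectedComponentsWithStats(m.astype(np.uint8))
        i=1+st[1:,4].argmax();print(n,l,st[i],ray(c,ce[i],z)[:2].round(1))
E
python3 - <<'E'
import numpy as np,cv2
a=np.load("pics/top0.npy")[145:215,115:255,::-1];b=np.load("pics/side0.npy")[210:290,160:280,::-1]
a=cv2.resize(a,(800,400),interpolation=cv2.INTER_CUBIC);cv2.imwrite("pics/rackcrop.png",a)
E
```

```text
('top',)
 stand (array([556.1,  -2.9, -12.9]), np.float64(0.031))
 cover (array([ 559.4, -234. ,  -27.9]), np.float64(0.082))
 sheetL (array([ 512.1, -314.3,  -32.9]), np.float64(0.036))
 sheetR (array([ 477.1, -387.4,  -32.2]), np.float64(0.038))
('side',)
 stand (array([555.2,  -4.4, -12.6]), np.float64(0.067))
 cover (array([ 561.2, -236.9,  -27. ]), np.float64(0.087))
 sheetL (array([ 513. , -316.5,  -32.3]), np.float64(0.042))
 sheetR (array([ 478.9, -389.7,  -32.7]), np.float64(0.073))
('top', 'side')
 stand (array([556. ,  -4. , -12.7]), np.float64(0.106))
 cover (array([ 561.1, -236. ,  -27.8]), np.float64(0.184))
 sheetL (array([ 512.2, -315. ,  -32.8]), np.float64(0.095))
 sheetR (array([ 477.1, -387.9,  -32.6]), np.float64(0.12))
top red [186 187  11  14 109] [559.9 156.6]
top green [143 201  10  11  65] [518.2 308.3]
top blue [165 194  10  13  93] [538.1 232.5]
top orange [173 186   7   4  24] [576.3 203.7]
side red [224 232  14   8 103] [558.5 162.6]
side green [217 264  13   9  97] [516.  313.8]
side blue [232 216  18  13 110] [552.4  78. ]
side orange [218 234   5   7  23] [567.5 221.8]
```

View pics/rackcrop.png

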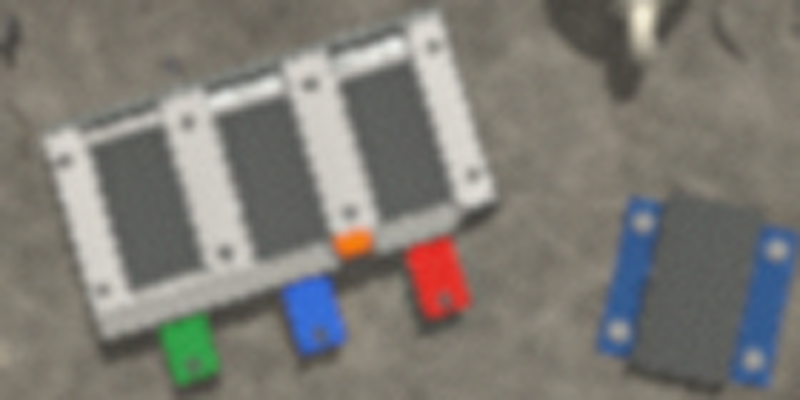

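```bash
python3 - <<'E'
from h import *
C={n:calibration(n) for n in("top","side")}
IM={n:np.load(f"pics/{n}0.npy") for n in C}
yaw=15.4
def f1(cams,part,p0,col,thr=60):
    tot=0;M={}
    for n in cams:
        im=IM[n].astype(float)
        q=proj(C[n],world(p0,part)).mean(0).round().astype(int)
        w=np.s_[q[1]-14:q[1]+15,q[0]-14:q[0]+15]
        ch=im@np.array(col,float); sub=np.zeros(ch.shape)
        hi=np.percentile(ch[w],96); lo=np.percentile(ch[w],40)
        sub[w]=np.clip((ch[w]-lo)/(hi-lo),0,1); sub[sub<.25]=0
        k,lab=cv2.connectedComponents((sub>0).astype(np.uint8)); 
        keep=np.bincount(lab.ravel(),weights=sub.ravel())[1:].argmax()+1
        M[n]=sub*(lab==keep)
    f=lambda v:sum(((render(C[n],(v[0],v[1],yaw),[part])-M[n])**2).sum()/M[n].sum() for n in cams)
    r=minimize(f,p0[:2],method="Nelder-Mead",options=dict(initial_simplex=np.array(p0[:2])+np.array([[0,0],[10,0],[0,10]]),xatol=.05,fatol=1e-5))
    return r.x,r.fun
a=np.radians(yaw);X=np.array([np.cos(a),np.sin(a)]);Y=np.array([-np.sin(a),np.cos(a)])
for l,col,c0 in(("red",(1,-.5,-.5),(560,157)),("blue",(-.6,-.4,1),(538,232.5)),("green",(-.5,1,-.5),(518,308))):
    part=box((-18,-14,18,14),30,42)
    for cams in(("top",),("side",),("top","side")):
        v,e=f1(cams,part,(*c0,yaw),col);print(l,cams,v.round(1),round(e,3),"rackcoords",(v@X).round(1),(v@Y).round(1))
for cams in(("top",),("side",)):
    v,e=f1(cams,box((-7,-11,7,11),55,77),(573,208,yaw),(1,-.2,-.8));print("keeper",cams,v.round(1),round(e,3),(v@X).round(1),(v@Y).round(1))
for cams in(("top",),("side",),("top","side")):
    M={}
    for n in cams:
        m=np.zeros((384,512),bool)
        for l in("rack","plate_red","plate_blue","plate_green","keeper_grip"):
            import os
            if os.path.exists(f"pics/{n}_{l}_0.npy"): m|=np.load(f"pics/{n}_{l}_0.npy")
        M[n]=m.astype(float)
    parts=[box((-60,-126.5,60+6,126.5),0,48.5),box((-72,-110,-60,110),30,55)]+[box((-110,y-14,-60,y+14),30,42) for y in(-79,0,79)]
    print("rack",cams,fit(M,parts,(620,250,15.4)))
E
```

```text
red ('top',) [563.2 157.7] 0.08 rackcoords 584.8 2.5
red ('side',) [563.9 154.8] 0.182 rackcoords 584.7 -0.5
red ('top', 'side') [563.7 156.8] 0.285 rackcoords 585.1 1.5
blue ('top',) [540.5 233.4] 0.073 rackcoords 583.0 81.5
blue ('side',) [539.3 230.6] 0.129 rackcoords 581.1 79.1
blue ('top', 'side') [540.  232.1] 0.234 rackcoords 582.3 80.4
green ('top',) [517.7 309.1] 0.062 rackcoords 581.2 160.6
green ('side',) [517.8 306.3] 0.203 rackcoords 580.6 157.8
green ('top', 'side') [517.4 307.8] 0.308 rackcoords 580.6 159.4
keeper ('top',) [573. 208.] 1.865 607.7 48.4
keeper ('side',) [551.9 187.3] 0.484 581.8 34.0
rack ('top',) (array([629.1, 261. ,  17.8]), np.float64(0.032))
rack ('side',) (array([620.4, 242.9,  10.2]), np.float64(1.001))
rack ('top', 'side') (array([627.8, 259.4,  17.4]), np.float64(1.087))
```

```bash
python3 - <<'E'
from h import *
c=calibration("top");im=np.load("pics/top0.npy")
g=im.min(2).astype(float);w=np.s_[140:220,110:215]
sub=np.zeros(g.shape);sub[w]=g[w]
strips=lambda: [box((-60,a,66,b),48.4,48.5) for a,b in((-126.5,-106),(-52,-27),(27,52),(106,126.5))]
full=[box((-62,-126.5,66,126.5),48.4,48.5)]
ker=[box((-55,a,55,b),48.4,48.5) for a,b in((-106,-52),(-27,27),(52,106))]
# contrast: mean brightness in strips minus mean in channel openings (excluding front/back ends)
st=[box((-50,a,56,b),48.4,48.5) for a,b in((-126.5,-106),(-52,-27),(27,52),(106,126.5))]
out=[box((-50,a,56,b),48.4,48.5) for a,b in((-150,-128),(128,150))]
def f(p):
    S=render(c,p,st);K=render(c,p,ker)+0*S;O=render(c,p,out)
    return -( (S*g).sum()/S.sum()-.7*(K*g).sum()/K.sum()-.3*(O*g).sum()/O.sum())
for y0 in(14,17,20):
    p0=np.array([627,260,y0.__float__()])
    r=minimize(f,p0,method="Nelder-Mead",options=dict(initial_simplex=p0+np.array([[0,0,0],[8,0,0],[0,8,0],[0,0,3]]),xatol=.05,fatol=1e-4))
    print(r.x.round(2),r.fun)
hsv=cv2.cvtColor(im,cv2.COLOR_RGB2HSV)
for p in((173,186),):
    pass
a=np.radians(r.x[2]);R=np.array([[np.cos(a),np.sin(a)],[-np.sin(a),np.cos(a)]])
for n,v in dict(red=(563.2,157.7),blue=(540.5,233.4),green=(517.7,309.1)).items(): print(n,(R@(np.array(v)-r.x[:2])).round(1))
cc=(115+353/800*140-.5,145+243/400*70-.5);v=ray(c,cc,74)[:2];print("keeper",v,R@(v-r.x[:2]))
E
```

```text
[631.38 261.05  17.26] -76.86162125519908
[631.34 260.97  17.69] -76.81303433959403
[632.16 261.16  17.21] -76.7695852512636
red [-96.5 -78.4]
blue [-95.8   0.6]
green [-95.1  79.7]
keeper [578.03277738 204.04056447] [-68.60392413 -38.54224301]
```

```bash
cat > plan.py <<'E'
from workcell import *
import numpy as np, json
def plan(legs):
    "legs: (x,y,z,yaw,mm per row) in world; prints rows (tool axes, normalised), 10 per call"
    s=state();p=np.array(s["ee_pos"]);yaw=s["ee_rot"][2];rows=[]
    for x,y,z,w,v in legs:
        d=(w-yaw+90)%180-90
        if abs(d)>.15:
            n=int(np.ceil(abs(d)/8));k=round(-np.radians(d)/.5/n,3)
            rows+=[[[0,0,0],[0,0,k]]]*n;yaw-=np.degrees(k*.5*n)
        a=np.radians(yaw);A=np.array([[np.cos(a),np.sin(a),0],[np.sin(a),-np.cos(a),0],[0,0,-1]])
        D=A@(np.array([x,y,z])-p)/500;n=max(1,int(np.ceil(np.linalg.norm(D)*500/v)))
        k=np.round(np.outer(np.arange(n+1)/n,D),3);k=np.round(np.diff(k,axis=0),3)
        rows+=[[r.tolist(),[0,0,0]] for r in k];p=p+A.T@k.sum(0)*500
    print("at",s["time_s"],s["ee_pos"].round(1),s["ee_rot"].round(2),"F",s["force"].round(1),"w",round(float(s["gripper_width"]),1))
    for i in range(0,len(rows),10):print(json.dumps(rows[i:i+10]).replace(" ","").replace("0.0,","0,").replace("0.0]","0]"))
E
python3 -c "
from plan import *
plan([(577.5,203,228,17.3,48),(577.5,203,110,17.3,30)])"
```

```text
at 1.3 [ 131.5 -559.8  228. ] [180.     0.    13.22] F [0.6 0.9 0.3] w 91.4
[[[0,0,0],[0,0,-0.142]],[[0.069,-0.063,0],[0,0,0]],[[0.068,-0.062,0],[0,0,0]],[[0.069,-0.063,0],[0,0,0]],[[0.069,-0.063,0],[0,0,0]],[[0.068,-0.063,0],[0,0,0]],[[0.069,-0.062,0],[0,0,0]],[[0.069,-0.063,0],[0,0,0]],[[0.068,-0.063,0],[0,0,0]],[[0.069,-0.062,0],[0,0,0]]]
[[[0.069,-0.063,0],[0,0,0]],[[0.069,-0.063,0],[0,0,0]],[[0.068,-0.063,0],[0,0,0]],[[0.069,-0.062,0],[0,0,0]],[[0.069,-0.063,0],[0,0,0]],[[0.068,-0.063,0],[0,0,0]],[[0.069,-0.062,0],[0,0,0]],[[0.069,-0.063,0],[0,0,0]],[[0.068,-0.063,0],[0,0,0]],[[0.069,-0.063,0],[0,0,0]]]
[[[0,0,0.059],[0,0,0]],[[0,0,0.059],[0,0,0]],[[0,0,0.059],[0,0,0]],[[0,0,0.059],[0,0,0]]]
```

Call:
send_rows:
  deltas:
    - [[0,0,0],[0,0,-0.142]]
    - [[0.069,-0.063,0],[0,0,0]]
    - [[0.069,-0.063,0],[0,0,0]]
    - [[0.069,-0.063,0],[0,0,0]]
    - [[0.069,-0.063,0],[0,0,0]]
    - [[0.069,-0.063,0],[0,0,0]]
    - [[0.069,-0.063,0],[0,0,0]]
    - [[0.069,-0.063,0],[0,0,0]]
    - [[0.069,-0.063,0],[0,0,0]]
    - [[0.068,-0.062,0],[0,0,0]]
  grip: 0.45
  grip_force: 20

```text
time_s: 2.3
ee_pos: [344.0, -195.7, 228.3]
ee_rot: [179.9, -0.0, 17.3]
force: [0.8, 0.0, 0.1]
gripper_width: 50.2
gripper_force: 0.0
```

Call:
send_rows:
  deltas:
    - [[0.069,-0.063,0],[0,0,0]]
    - [[0.069,-0.063,0],[0,0,0]]
    - [[0.069,-0.063,0],[0,0,0]]
    - [[0.069,-0.063,0],[0,0,0]]
    - [[0.069,-0.063,0],[0,0,0]]
    - [[0.069,-0.063,0],[0,0,0]]
    - [[0.069,-0.063,0],[0,0,0]]
    - [[0.069,-0.063,0],[0,0,0]]
    - [[0.068,-0.062,0],[0,0,0]]
    - [[0.067,-0.061,0],[0,0,0]]

```text
time_s: 3.3
ee_pos: [578.9, 205.9, 227.9]
ee_rot: [180.0, -0.0, 17.3]
force: [0.9, -0.1, 1.3]
gripper_width: 50.3
gripper_force: 0.0
```

Call:
send_rows:
  deltas:
    - [[0,0,0.06],[0,0,0]]
    - [[0,0,0.06],[0,0,0]]
    - [[0,0,0.06],[0,0,0]]
    - [[0,0,0.05],[0,0,0]]
    - [[0,0,0],[0,0,0]]
    - [[0,0,0],[0,0,0]]

```text
time_s: 3.9
ee_pos: [578.5, 204.1, 113.2]
ee_rot: [180.0, -0.0, 17.3]
force: [0.1, -0.1, 0.9]
gripper_width: 50.3
gripper_force: 0.0
```

Call:
send_rows:
  deltas:
    - [[0,0,0.03],[0,0,0]]
    - [[0,0,0.03],[0,0,0]]
    - [[0,0,0.02],[0,0,0]]
    - [[0,0,0],[0,0,0]]
    - [[0,0,0],[0,0,0]]

```text
time_s: 4.4
ee_pos: [578.9, 204.2, 74.0]
ee_rot: [180.0, -0.1, 17.3]
force: [0.6, -0.1, 0.3]
gripper_width: 50.2
gripper_force: 0.0
```

```bash
python3 - <<'E'
from h import *
n="side";im=grab_frame(n);cv2.imwrite("pics/side1.png",cv2.resize(im[150:300,150:350,::-1],(800,600),interpolation=cv2.INTER_CUBIC))
print(state()["ee_pos"],state()["force"])
E
```

```text
[579.01527323 204.26772223  74.13087188] [ 0.35302403 -0.10298488 -0.27445717]
```

View pics/side1.png

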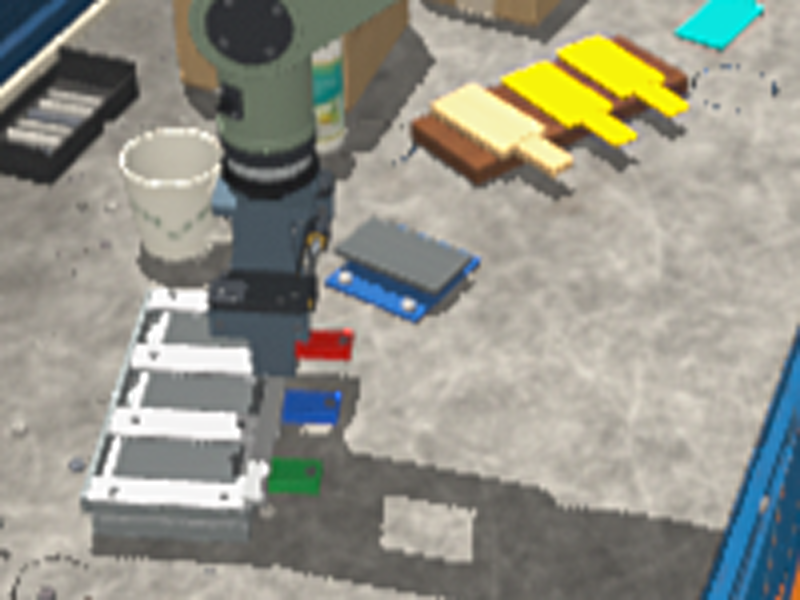

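The gripper straddles the keeper block near (275,340) of the crop, and the force readings are clean. I'll close on it.

Call:
send_rows:
  deltas:
    - [[0,0,0],[0,0,0]]
    - [[0,0,0],[0,0,0]]
    - [[0,0,0],[0,0,0]]
    - [[0,0,0],[0,0,0]]
    - [[0,0,0],[0,0,0]]
    - [[0,0,0],[0,0,0]]
  grip: 1
  grip_force: 15

```text
time_s: 5.05
ee_pos: [578.3, 204.0, 73.1]
ee_rot: [180.0, -0.0, 17.3]
force: [0.6, -0.7, 1.5]
gripper_width: 21.6
gripper_force: 15.0
```

Call:
send_rows:
  deltas:
    - [[0,-0.006,0],[0,0,0]]
    - [[0,-0.008,0],[0,0,0]]
    - [[0,-0.008,0],[0,0,0]]
    - [[0,-0.006,0],[0,0,0]]
    - [[0,-0.004,0],[0,0,0]]
    - [[0,0,0],[0,0,0]]
    - [[0,0,0],[0,0,0]]
    - [[0,0,0],[0,0,0]]

```text
time_s: 5.85
ee_pos: [573.7, 218.6, 73.1]
ee_rot: [179.9, -0.0, 17.3]
force: [1.0, -4.4, 3.3]
gripper_width: 21.8
gripper_force: 15.0
```

Call:
send_rows:
  deltas:
    - [[0,-0.003,0],[0,0,0]]
    - [[0,0,0],[0,0,0]]
    - [[0,0,0],[0,0,0]]
    - [[0,0,0],[0,0,0]]

```text
time_s: 6.25
ee_pos: [573.7, 218.7, 73.1]
ee_rot: [179.8, 0.0, 17.3]
force: [2.5, -9.4, 3.4]
gripper_width: 22.0
gripper_force: 15.0
```

Call:
send_rows:
  deltas:
    - [[0,0,0],[0,0,0]]
    - [[0,0,0],[0,0,0]]
    - [[0,0,0],[0,0,0]]
    - [[0,0,-0.03],[0,0,0]]
    - [[0,0,-0.05],[0,0,0]]
    - [[0,0,-0.04],[0,0,0]]
    - [[0,0,0],[0,0,0]]
    - [[0,0,0],[0,0,0]]
  grip: 0.45

```text
time_s: 7.05
ee_pos: [572.7, 221.0, 132.6]
ee_rot: [-180.0, 0.0, 17.3]
force: [-0.4, 0.0, 0.1]
gripper_width: 50.3
gripper_force: 0.0
```

```bash
python3 -c "
from plan import *
plan([(563.5,156.8,133,17.3,15),(563.5,156.8,46,17.3,20)])"
```

```text
at 7.05 [572.7 221.  132.6] [-1.7999e+02  1.0000e-02  1.7310e+01] F [-0.4  0.   0.1] w 50.3
[[[-0.011,0.023,0],[0,0,0]],[[-0.011,0.024,0],[0,0,0]],[[-0.011,0.023,-0.001],[0,0,0]],[[-0.012,0.024,0],[0,0,0]],[[-0.011,0.023,0],[0,0,0]],[[0,0,0.035],[0,0,0]],[[0,0,0.035],[0,0,0]],[[0,0,0.034],[0,0,0]],[[0,0,0.035],[0,0,0]],[[0,0,0.035],[0,0,0]]]
```

Call:
send_rows:
  deltas:
    - [[-0.011,0.023,0],[0,0,0]]
    - [[-0.011,0.024,0],[0,0,0]]
    - [[-0.011,0.023,0],[0,0,0]]
    - [[-0.012,0.024,0],[0,0,0]]
    - [[-0.011,0.023,0],[0,0,0]]
    - [[0,0,0.035],[0,0,0]]
    - [[0,0,0.035],[0,0,0]]
    - [[0,0,0.035],[0,0,0]]
    - [[0,0,0.035],[0,0,0]]
    - [[0,0,0.034],[0,0,0]]

```text
time_s: 8.05
ee_pos: [563.6, 155.6, 45.3]
ee_rot: [180.0, -0.0, 17.3]
force: [0.5, 0.2, -0.5]
gripper_width: 49.8
gripper_force: 0.0
```

Call:
send_rows:
  deltas:
    - [[0,0,0],[0,0,0]]
    - [[0,0,0],[0,0,0]]
    - [[0,0,0],[0,0,0]]
    - [[0,0,0],[0,0,0]]
    - [[0,0,0],[0,0,0]]
    - [[0,0,0],[0,0,0]]
    - [[0,0,0],[0,0,0]]
    - [[0,0,0],[0,0,0]]
  grip: 1
  grip_force: 10

```text
time_s: 8.85
ee_pos: [564.3, 156.6, 46.6]
ee_rot: [180.0, -0.1, 17.3]
force: [1.0, -1.6, 4.9]
gripper_width: 28.0
gripper_force: 10.0
```

Call:
send_rows:
  deltas:
    - [[0,0,0],[0,0,0]]
    - [[0,0,0],[0,0,0]]
    - [[0,0,0],[0,0,0]]
    - [[-0.01,0,0],[0,0,0]]
    - [[-0.01,0,0],[0,0,0]]
    - [[0,0,0],[0,0,0]]
  grip_force: 35

```text
time_s: 9.45
ee_pos: [554.2, 153.7, 46.4]
ee_rot: [-180.0, -0.1, 17.3]
force: [1.1, -0.6, 5.3]
gripper_width: 27.7
gripper_force: 35.0
```

Call:
send_rows:
  deltas:
    - [[0,0,-0.001],[0,0,0]]
    - [[-0.01,0,0],[0,0,0]]
    - [[-0.02,0,0],[0,0,0]]
    - [[-0.02,0,0],[0,0,0]]
    - [[-0.02,0,0],[0,0,0]]
    - [[-0.02,0,0],[0,0,0]]
    - [[-0.02,0,0],[0,0,0]]
    - [[-0.02,0,0],[0,0,0]]
    - [[0,0,0],[0,0,0]]
    - [[0,0,0],[0,0,0]]

```text
time_s: 10.45
ee_pos: [490.5, 133.8, 46.1]
ee_rot: [-180.0, 0.2, 17.3]
force: [-1.3, -0.3, 1.7]
gripper_width: 27.5
gripper_force: 35.0
```

Call:
send_rows:
  deltas:
    - [[-0.02,0,0],[0,0,0]]
    - [[-0.02,0,0],[0,0,0]]
    - [[-0.02,0,0],[0,0,0]]
    - [[-0.03,0,0],[0,0,0]]
    - [[-0.03,0,0],[0,0,0]]
    - [[-0.02,0,0],[0,0,0]]
    - [[0,0,-0.02],[0,0,0]]
    - [[0,0,-0.04],[0,0,0]]
    - [[0,0,0],[0,0,0]]
    - [[0,0,0],[0,0,0]]

```text
time_s: 11.45
ee_pos: [426.0, 113.6, 76.9]
ee_rot: [180.0, -0.1, 17.3]
force: [-0.3, 0.0, -1.9]
gripper_width: 27.6
gripper_force: 35.0
```

```bash
python3 - <<'E'
from h import *
s=state();print(s["ee_pos"],s["ee_rot"],s["force"])
for n in("top","side"):
    im=grab_frame(n);np.save(f"pics/{n}2.npy",im)
    p=proj(calibration(n),np.array([s["ee_pos"]]))[0];print(n,p)
    x,y=int(p[0]),int(p[1]);x=max(80,x)
    cv2.imwrite(f"pics/{n}2.png",cv2.resize(im[y-45:y+45,x-60:x+60,::-1],(800,600),interpolation=cv2.INTER_CUBIC))
a=cv2.imread("pics/top2.png");b=cv2.imread("pics/side2.png");cv2.imwrite("pics/b2.png",cv2.resize(np.hstack([a,b]),(800,300)))
E
```

```text
[425.95414462 113.63620712  76.87716982] [ 1.79988776e+02 -1.08599308e-01  1.72903037e+01] [-0.32403649  0.04864826 -1.8793254 ]
top [201.97264706 231.22587971]
side [273.13344574 228.21238547]
```

View pics/b2.png

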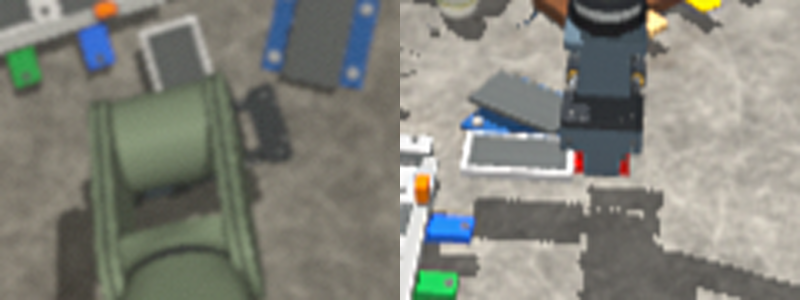

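```bash
cat > edge.py <<'E'
from h import *
def prof(ims,p,yaw,ztop,ks,lats,along=True):
    a=np.radians(yaw);X=np.array([np.cos(a),np.sin(a),0]);Y=np.array([-np.sin(a),np.cos(a),0])
    o=np.array([p[0],p[1],ztop]);R={}
    for n,im in ims.items():
        g=im.mean(2).astype(np.float32);v=[]
        for k in ks:
            P=np.array([o+(k*X+l*Y if along else l*X+k*Y) for l in lats]);q=proj(calibration(n),P).astype(np.float32)
            v.append(cv2.remap(g,q[:,0],q[:,1],cv2.INTER_LINEAR).mean())
        R[n]=np.array(v)
    return R
E
python3 - <<'E'
from edge import *
s=state();ims={n:np.load(f"pics/{n}2.npy") for n in("top","side")}
ks=np.arange(130,164,2);r=prof(ims,s["ee_pos"],17.3,72.6,ks,range(-22,23,4))
for n in r:print(n,list(zip(ks.tolist(),r[n].round().astype(int).tolist())))
ls=np.arange(-44,46,2);r=prof(ims,s["ee_pos"],17.3,72.6,ls,range(105,135,4),False)
for n in r:print(n,list(zip(ls.tolist(),r[n].round().astype(int).tolist())))
E
```

```text
top [(130, 111), (132, 130), (134, 154), (136, 174), (138, 180), (140, 171), (142, 154), (144, 137), (146, 125), (148, 118), (150, 113), (152, 110), (154, 107), (156, 106), (158, 106), (160, 109), (162, 116)]
side [(130, 155), (132, 197), (134, 238), (136, 249), (138, 219), (140, 186), (142, 174), (144, 175), (146, 179), (148, 179), (150, 179), (152, 179), (154, 180), (156, 180), (158, 180), (160, 181), (162, 185)]
top [(-44, 121), (-42, 120), (-40, 119), (-38, 119), (-36, 122), (-34, 131), (-32, 147), (-30, 162), (-28, 169), (-26, 162), (-24, 146), (-22, 126), (-20, 110), (-18, 103), (-16, 101), (-14, 101), (-12, 100), (-10, 101), (-8, 100), (-6, 101), (-4, 101), (-2, 101), (0, 101), (2, 101), (4, 101), (6, 102), (8, 103), (10, 102), (12, 101), (14, 101), (16, 100), (18, 102), (20, 111), (22, 128), (24, 147), (26, 161), (28, 160), (30, 148), (32, 128), (34, 110), (36, 100), (38, 100), (40, 105), (42, 114), (44, 123)]
side [(-44, 129), (-42, 126), (-40, 122), (-38, 125), (-36, 129), (-34, 136), (-32, 160), (-30, 184), (-28, 194), (-26, 189), (-24, 182), (-22, 170), (-20, 156), (-18, 144), (-16, 141), (-14, 139), (-12, 139), (-10, 140), (-8, 141), (-6, 141), (-4, 141), (-2, 141), (0, 142), (2, 143), (4, 144), (6, 144), (8, 143), (10, 141), (12, 139), (14, 138), (16, 137), (18, 137), (20, 145), (22, 160), (24, 178), (26, 204), (28, 228), (30, 229), (32, 215), (34, 198), (36, 178), (38, 159), (40, 151), (42, 154), (44, 157)]
```

```bash
python3 -c "
from plan import *
plan([(426,113.6,97,17.3,20),(471.9,15.4,97,-12.8,25),(471.9,15.4,45,-12.8,20)])"
```

```text
at 11.55 [425.  113.4  76. ] [1.800e+02 5.000e-02 1.729e+01] F [-0.6 -0.7 -1. ] w 27.9
[[[0.001,0,-0.021],[0,0,0]],[[0.001,0,-0.021],[0,0,0]],[[0,0,0],[0,0,0.263]],[[0,0,0],[0,0,0.263]],[[0,0,0],[0,0,0.263]],[[0,0,0],[0,0,0.263]],[[0.027,0.034,0],[0,0,0]],[[0.026,0.034,0],[0,0,0]],[[0.027,0.035,0],[0,0,0]],[[0.027,0.034,0],[0,0,0]]]
[[[0.026,0.034,0],[0,0,0]],[[0,0,0.035],[0,0,0]],[[0,0,0.034],[0,0,0]],[[0,0,0.035],[0,0,0]]]
```

Call:
send_rows:
  deltas:
    - [[0,0,-0.021],[0,0,0]]
    - [[0,0,-0.021],[0,0,0]]
    - [[0,0,0],[0,0,0.21]]
    - [[0,0,0],[0,0,0.21]]
    - [[0,0,0],[0,0,0.21]]
    - [[0,0,0],[0,0,0.21]]
    - [[0,0,0],[0,0,0.212]]
    - [[0.026,0.034,0],[0,0,0]]
    - [[0.028,0.034,0],[0,0,0]]
    - [[0.027,0.034,0],[0,0,0]]

```text
time_s: 12.55
ee_pos: [454.0, 54.2, 98.2]
ee_rot: [-180.0, -0.1, -12.8]
force: [0.4, 0.4, -1.7]
gripper_width: 27.4
gripper_force: 35.0
```

Call:
send_rows:
  deltas:
    - [[0.027,0.034,0],[0,0,0]]
    - [[0.026,0.034,0],[0,0,0]]
    - [[0,0,0],[0,0,0]]
    - [[0,0,0.03],[0,0,0]]
    - [[0,0,0.03],[0,0,0]]
    - [[0,0,0.02],[0,0,0]]
    - [[0,0,0.01],[0,0,0]]
    - [[0,0,0],[0,0,0]]
    - [[0,0,0],[0,0,0]]

```text
time_s: 13.45
ee_pos: [472.0, 15.9, 52.8]
ee_rot: [-180.0, -0.0, -12.8]
force: [-0.2, 0.3, -0.2]
gripper_width: 27.4
gripper_force: 35.0
```

```bash
python3 - <<'E'
from edge import *
s=state();print(s["ee_pos"],s["ee_rot"],s["force"]);ims={}
for n in("top","side"):
    im=grab_frame(n);ims[n]=im;np.save(f"pics/{n}3.npy",im)
o=[]
for n in ims:
    p=proj(calibration(n),np.array([[540,0,30.]]))[0];x,y=int(p[0]),int(p[1])
    o.append(cv2.resize(ims[n][y-30:y+30,x-40:x+40,::-1],(400,300),interpolation=cv2.INTER_CUBIC))
cv2.imwrite("pics/b3.png",np.hstack(o))
E
```

```text
[471.96907347  15.8819801   52.81879336] [-1.79993459e+02 -4.26870139e-02 -1.28294651e+01] [-0.24799007  0.29535975 -0.22076877]
```

View pics/b3.png

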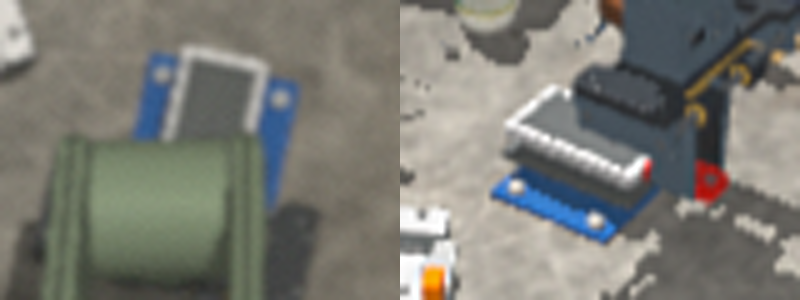

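```bash
python3 - <<'E'
from edge import *
ims={n:np.load(f"pics/{n}3.npy") for n in("top","side")}
i0={n:np.load(f"pics/{n}0.npy") for n in ims}
S=(555.8,-3.7)
def pk(k,v): 
    i=v.argmax();w=v[max(0,i-3):i+4]-min(v[max(0,i-3)],v[min(len(v)-1,i+3)]);w=np.clip(w,0,None);return (k[max(0,i-3):i+4]*w).sum()/w.sum()
ks=np.arange(35,70,1.);r=prof(ims,S,-12.8,48.5,ks,range(-22,23,4))
for n in r:print("far rim",n,round(pk(ks,r[n]),1))
for a,b in((-42,-15),(15,42)):
    ls=np.arange(a,b,1.);r=prof(ims,S,-12.8,48.5,ls,range(20,48,4),False)
    for n in r:print("side rim",n,round(pk(ls,r[n]),1))
# stand dark-top edges from the first pictures
for nm,z,ks,lat,al in(("far",25,np.arange(40,72,2.),range(-24,25,4),True),("near",25,np.arange(-72,-40,2.),range(-24,25,4),True),("lat",25,np.arange(-44,46,2.),range(-40,41,8),False)):
    r=prof({n:np.abs(i0[n].astype(float)) for n in i0},S,-12.8,z,ks,lat,al)
    for n in r:print(nm,n,list(zip(ks.astype(int).tolist(),r[n].round().astype(int).tolist())))
E
```

```text
far rim top 50.5
far rim side 49.7
side rim top -26.4
side rim side -24.3
side rim top 27.8
side rim side 28.2
far top [(40, 93), (42, 93), (44, 93), (46, 93), (48, 93), (50, 93), (52, 95), (54, 99), (56, 105), (58, 110), (60, 115), (62, 117), (64, 117), (66, 116), (68, 115), (70, 113)]
far side [(40, 121), (42, 120), (44, 120), (46, 120), (48, 122), (50, 126), (52, 133), (54, 143), (56, 152), (58, 160), (60, 164), (62, 166), (64, 165), (66, 164), (68, 163), (70, 162)]
near top [(-72, 124), (-70, 122), (-68, 117), (-66, 109), (-64, 99), (-62, 86), (-60, 77), (-58, 75), (-56, 79), (-54, 85), (-52, 89), (-50, 92), (-48, 92), (-46, 92), (-44, 92), (-42, 92)]
near side [(-72, 112), (-70, 101), (-68, 91), (-66, 85), (-64, 82), (-62, 81), (-60, 84), (-58, 94), (-56, 108), (-54, 119), (-52, 122), (-50, 121), (-48, 120), (-46, 120), (-44, 120), (-42, 119)]
lat top [(-44, 111), (-42, 111), (-40, 110), (-38, 106), (-36, 102), (-34, 98), (-32, 95), (-30, 94), (-28, 94), (-26, 94), (-24, 94), (-22, 93), (-20, 93), (-18, 93), (-16, 93), (-14, 94), (-12, 93), (-10, 94), (-8, 94), (-6, 93), (-4, 93), (-2, 92), (0, 93), (2, 93), (4, 93), (6, 93), (8, 93), (10, 93), (12, 93), (14, 93), (16, 92), (18, 92), (20, 91), (22, 91), (24, 91), (26, 90), (28, 89), (30, 87), (32, 86), (34, 89), (36, 95), (38, 102), (40, 108), (42, 111), (44, 111)]
lat side [(-44, 166), (-42, 165), (-40, 164), (-38, 163), (-36, 159), (-34, 153), (-32, 145), (-30, 138), (-28, 131), (-26, 126), (-24, 122), (-22, 120), (-20, 120), (-18, 120), (-16, 120), (-14, 120), (-12, 121), (-10, 121), (-8, 121), (-6, 120), (-4, 120), (-2, 120), (0, 120), (2, 120), (4, 120), (6, 121), (8, 121), (10, 120), (12, 120), (14, 120), (16, 119), (18, 119), (20, 119), (22, 119), (24, 120), (26, 120), (28, 116), (30, 109), (32, 98), (34, 86), (36, 78), (38, 74), (40, 74), (42, 76), (44, 77)]
```

Call:
send_rows:
  deltas:
    - [[0.005,0.001,0],[0,0,0]]
    - [[0,0,0.01],[0,0,0]]
    - [[0,0,0.008],[0,0,0]]
    - [[0,0,0.002],[0,0,0]]
    - [[0,0,0],[0,0,0]]
    - [[0,0,0],[0,0,0]]

```text
time_s: 14.15
ee_pos: [474.0, 14.6, 42.4]
ee_rot: [180.0, 0.0, -12.8]
force: [-0.1, 0.3, -0.8]
gripper_width: 27.3
gripper_force: 35.0
```

Call:
send_rows:
  deltas:
    - [[0,0,0.002],[0,0,0]]
    - [[0,0,0],[0,0,0]]
    - [[0,0,0],[0,0,0]]

```text
time_s: 14.45
ee_pos: [474.1, 14.6, 41.7]
ee_rot: [-180.0, -0.0, -12.8]
force: [-0.5, -0.1, 3.7]
gripper_width: 27.9
gripper_force: 35.0
```

Call:
send_rows:
  deltas:
    - [[0,0,0],[0,0,0]]
    - [[0,0,0],[0,0,0]]
    - [[0,0,0],[0,0,0]]
    - [[0,0,-0.01],[0,0,0]]
    - [[0,0,-0.03],[0,0,0]]
    - [[0,0,-0.05],[0,0,0]]
    - [[0,0,-0.05],[0,0,0]]
    - [[0,0,0],[0,0,0]]
    - [[0,0,0],[0,0,0]]
  grip: 0.45

```text
time_s: 15.35
ee_pos: [474.0, 14.6, 111.7]
ee_rot: [-180.0, -0.1, -12.8]
force: [0.2, -0.4, 0.4]
gripper_width: 50.5
gripper_force: 0.0
```

```bash
python3 -c "
from plan import *
plan([(438.4,-268,111,-32.7,45),(438.4,-268,37,-32.7,20)])"
```

```text
at 15.35 [474.   14.6 111.7] [-1.7999e+02 -5.0000e-02 -1.2840e+01] F [ 0.2 -0.4  0.4] w 50.5
[[[0,0,0],[0,0,0.231]],[[0,0,0],[0,0,0.231]],[[0,0,0],[0,0,0.231]],[[0.035,0.073,0],[0,0,0]],[[0.035,0.074,0],[0,0,0]],[[0.035,0.073,0.001],[0,0,0]],[[0.035,0.074,0],[0,0,0]],[[0.035,0.073,0],[0,0,0]],[[0.035,0.074,0],[0,0,0]],[[0.035,0.073,0],[0,0,0]]]
[[[0,0,0.037],[0,0,0]],[[0,0,0.037],[0,0,0]],[[0,0,0.037],[0,0,0]],[[0,0,0.037],[0,0,0]]]
```

Call:
send_rows:
  deltas:
    - [[0,0,0],[0,0,0.231]]
    - [[0,0,0],[0,0,0.231]]
    - [[0,0,0],[0,0,0.231]]
    - [[0.035,0.073,0],[0,0,0]]
    - [[0.035,0.074,0],[0,0,0]]
    - [[0.035,0.073,0],[0,0,0]]
    - [[0.035,0.074,0],[0,0,0]]
    - [[0.035,0.073,0],[0,0,0]]
    - [[0.035,0.074,0],[0,0,0]]
    - [[0.035,0.073,0],[0,0,0]]

```text
time_s: 16.35
ee_pos: [436.9, -268.9, 109.9]
ee_rot: [-180.0, 0.2, -32.7]
force: [0.0, -0.6, 0.0]
gripper_width: 50.2
gripper_force: 0.0
```

Call:
send_rows:
  deltas:
    - [[0,0,0.03],[0,0,0]]
    - [[0,0,0.04],[0,0,0]]
    - [[0,0,0.04],[0,0,0]]
    - [[0,0,0.025],[0,0,0]]
    - [[0,0,0.012],[0,0,0]]
    - [[0,0,0],[0,0,0]]
    - [[0,0,0],[0,0,0]]

```text
time_s: 17.05
ee_pos: [438.3, -267.8, 37.9]
ee_rot: [180.0, 0.0, -32.7]
force: [-0.2, -0.1, 0.8]
gripper_width: 50.0
gripper_force: 0.0
```

```bash
python3 - <<'E'
from edge import *
s=state();print(s["ee_pos"],s["ee_rot"],s["force"]);ims={}
for n in("top","side"):
    im=grab_frame(n);ims[n]=im;np.save(f"pics/{n}4.npy",im)
o=[]
for n,c in(("top",(540,0,30.)),("side",(440,-268,30.))):
    p=proj(calibration(n),np.array([c]))[0];x,y=int(p[0]),int(p[1])
    o.append(cv2.resize(ims[n][y-30:y+30,x-40:x+40,::-1],(400,300),interpolation=cv2.INTER_CUBIC))
cv2.imwrite("pics/b4.png",np.hstack(o))
E
```

```text
[ 438.25850365 -267.82567856   37.89923563] [ 1.79996147e+02  8.40527264e-03 -3.26961424e+01] [-0.2315342  -0.08570265  0.817648  ]
```

View pics/b4.png

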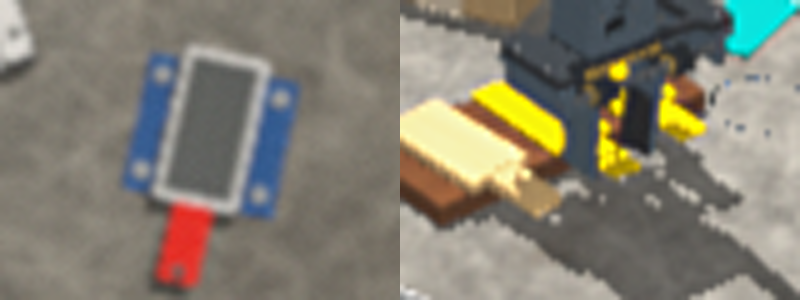

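Call:
send_rows:
  deltas:
    - [[0,0,0.002],[0,0,0]]
    - [[0,0,0],[0,0,0]]
    - [[0,0,0],[0,0,0]]
    - [[0,0,0],[0,0,0]]
    - [[0,0,0],[0,0,0]]
    - [[0,0,0],[0,0,0]]
    - [[0,0,0],[0,0,0]]
  grip: 1
  grip_force: 30

```text
time_s: 17.85
ee_pos: [438.3, -267.9, 37.1]
ee_rot: [180.0, -0.0, -32.7]
force: [-0.2, 0.5, 1.6]
gripper_width: 27.4
gripper_force: 30.0
```

```bash
python3 - <<'E'
from edge import *
import sys
from plan import plan
ims={n:np.load(f"pics/{n}4.npy") for n in("top",)}
from edge import *
S=(555.8,-3.7)
def pk(k,v):
    i=v.argmax();w=v[max(0,i-3):i+4]-min(v[max(0,i-3)],v[min(len(v)-1,i+3)]);w=np.clip(w,0,None);return (k[max(0,i-3):i+4]*w).sum()/w.sum()
for a,b,lat,al in((35,70,range(-22,23,4),1),(-70,-35,range(-26,-15,3),1),(-42,-15,range(-40,41,8),0),(15,42,range(-40,41,8),0)):
    ks=np.arange(a,b,1.);r=prof(ims,S,-12.8,37,ks,lat,al);print(a,b,round(pk(ks,r["top"]),1))
s=state();print(s["gripper_width"],s["force"])
# above stand: k=88
a=np.radians(-12.8);t=np.array(S)-88*np.array([np.cos(a),np.sin(a)]);print(t)
plan([(438.3,-267.8,100,-32.7,20),(*t,100,-12.8,40),(*t,58,-12.8,20)])
E
```

```text
35 70 53.0
-70 -35 -49.7
-42 -15 -27.2
15 42 27.1
27.438135211600734 [-0.22501512  0.53392166  1.61193925]
[469.98685682  15.79626779]
at 17.85 [ 438.3 -267.9   37.1] [ 1.80e+02 -2.00e-02 -3.27e+01] F [-0.2  0.5  1.6] w 27.4
[[[0,0,-0.031],[0,0,0]],[[0,0,-0.032],[0,0,0]],[[0,0,-0.031],[0,0,0]],[[0,0,-0.032],[0,0,0]],[[0,0,0],[0,0,-0.232]],[[0,0,0],[0,0,-0.232]],[[0,0,0],[0,0,-0.232]],[[-0.008,-0.071,0],[0,0,0]],[[-0.008,-0.071,0],[0,0,0]],[[-0.008,-0.071,0],[0,0,0]]]
[[[-0.008,-0.071,0],[0,0,0]],[[-0.008,-0.071,0],[0,0,0]],[[-0.008,-0.07,0],[0,0,0]],[[-0.008,-0.071,0],[0,0,0]],[[-0.008,-0.071,0],[0,0,0]],[[0,0,0.028],[0,0,0]],[[0,0,0.028],[0,0,0]],[[0,0,0.028],[0,0,0]]]
```

Call:
send_rows:
  deltas:
    - [[0,0,-0.031],[0,0,0]]
    - [[0,0,-0.032],[0,0,0]]
    - [[0,0,-0.031],[0,0,0]]
    - [[0,0,-0.032],[0,0,0]]
    - [[0,0,0],[0,0,-0.232]]
    - [[0,0,0],[0,0,-0.232]]
    - [[0,0,0],[0,0,-0.232]]
    - [[-0.008,-0.071,0],[0,0,0]]
    - [[-0.008,-0.071,0],[0,0,0]]
    - [[-0.008,-0.071,0],[0,0,0]]

```text
time_s: 18.85
ee_pos: [449.7, -160.3, 99.6]
ee_rot: [-180.0, 0.0, -12.8]
force: [0.7, 0.2, -0.5]
gripper_width: 27.7
gripper_force: 30.0
```

Call:
send_rows:
  deltas:
    - [[-0.008,-0.071,0],[0,0,0]]
    - [[-0.008,-0.071,0],[0,0,0]]
    - [[-0.008,-0.07,0],[0,0,0]]
    - [[-0.008,-0.071,0],[0,0,0]]
    - [[-0.008,-0.071,0],[0,0,0]]
    - [[0,0,0.028],[0,0,0]]
    - [[0,0,0.028],[0,0,0]]
    - [[0,0,0.028],[0,0,0]]
    - [[0,0,0],[0,0,0]]
    - [[0,0,0],[0,0,0]]

```text
time_s: 19.85
ee_pos: [469.5, 15.7, 57.9]
ee_rot: [180.0, 0.0, -12.8]
force: [1.4, -0.3, -0.5]
gripper_width: 27.6
gripper_force: 30.0
```

```bash
cat > place.py <<'E'
"place.py tag z_under thick mode: offsets of held thing against stand (far end, lateral), by colour contrast to what is below"
from edge import *
import sys
tag,off,th,mode=sys.argv[1],float(sys.argv[2]),float(sys.argv[3]),sys.argv[4]
s=state();print(s["time_s"],s["ee_pos"].round(1),s["ee_rot"].round(2),s["force"].round(1));S=(555.8,-3.7);zt=s["ee_pos"][2]-off+th
for n in("top","side"):
    im=grab_frame(n);np.save(f"pics/{n}{tag}.npy",im);f=im.astype(float)
    g={"rim":f.mean(2),"yellow":f[...,0]+f[...,1]-2*f[...,2]+f[...,0],"wood":f[...,0]-f[...,2]}[mode]
    g=np.repeat(g[...,None],3,2)
    out=[]
    for a,b,lat,al in((35,72,range(-20,21,4),1),(-45,-15,range(10,44,4),0),(15,45,range(10,44,4),0)):
        k=np.arange(a,b,.5);v=prof({n:g},S,-12.8,zt,k,lat,al)[n]
        if mode=="rim":
            i=v.argmax();w=np.clip(v-(v.max()+np.median(v))/2,0,None);w[np.abs(k-k[i])>5]=0;e=(k*w).sum()/w.sum();e+=2.5*np.sign(e)
        else:
            h=(v.max()+v.min())/2;ins=v>h;e=k[ins].max() if a>0 else k[ins].min()
        out.append(round(float(e),1))
    print(n,"far",out[0],"-> along",round(out[0]-55,1),"lat",out[1:],"->",round(sum(out[1:])/2,1))
E
python3 place.py 5 15 6 yellow
```

```text
19.85 [469.5  15.7  57.9] [ 1.7999e+02  3.0000e-02 -1.2760e+01] [ 1.4 -0.3 -0.5]
top far 53.0 -> along -2.0 lat [-29.5, 30.5] -> 0.5
side far 52.5 -> along -2.5 lat [-27.5, 34.5] -> 3.5
```

Call:
send_rows:
  deltas:
    - [[0.006,0.001,0],[0,0,0]]
    - [[0,0,0.006],[0,0,0]]
    - [[0,0,0.003],[0,0,0]]
    - [[0,0,0],[0,0,0]]
    - [[0,0,0],[0,0,0]]

```text
time_s: 20.45
ee_pos: [472.3, 14.6, 53.4]
ee_rot: [180.0, 0.0, -12.8]
force: [0.2, -0.1, -0.1]
gripper_width: 27.2
gripper_force: 30.0
```

Call:
send_rows:
  deltas:
    - [[0,0,0.002],[0,0,0]]
    - [[0,0,0],[0,0,0]]
    - [[0,0,0],[0,0,0]]

```text
time_s: 20.75
ee_pos: [472.4, 14.6, 52.4]
ee_rot: [180.0, -0.0, -12.8]
force: [-1.7, -0.0, -0.5]
gripper_width: 27.4
gripper_force: 30.0
```

Call:
send_rows:
  deltas:
    - [[0,0,0.001],[0,0,0]]
    - [[0,0,0],[0,0,0]]
    - [[0,0,0],[0,0,0]]

```text
time_s: 21.05
ee_pos: [472.5, 14.6, 52.1]
ee_rot: [180.0, -0.0, -12.8]
force: [-1.2, 1.0, 2.3]
gripper_width: 27.4
gripper_force: 30.0
```

Call:
send_rows:
  deltas:
    - [[0,0,0],[0,0,0]]
    - [[0,0,0],[0,0,0]]
    - [[0,0,0],[0,0,0]]
    - [[0,0,-0.01],[0,0,0]]
    - [[0,0,-0.03],[0,0,0]]
    - [[0,0,-0.05],[0,0,0]]
    - [[0,0,-0.05],[0,0,0]]
    - [[0,0,0],[0,0,0]]
    - [[0,0,0],[0,0,0]]
  grip: 0.45

```text
time_s: 21.95
ee_pos: [472.5, 14.6, 122.2]
ee_rot: [-180.0, -0.1, -12.8]
force: [-0.3, 0.5, 0.3]
gripper_width: 49.9
gripper_force: 0.0
```

```bash
python3 -c "
from plan import *
a=np.radians(17.3)
X=np.array([np.cos(a),np.sin(a)]);b=np.array([540.5,233.4-1.2])-.5*X
print(b)
plan([(*b,122,17.3,40),(*b,46,17.3,20)])"
```

```text
[540.0226196  232.05131256]
at 21.95 [472.5  14.6 122.2] [-1.7999e+02 -6.0000e-02 -1.2760e+01] F [-0.3  0.5  0.3] w 49.9
[[[0,0,0],[0,0,-0.262]],[[0,0,0],[0,0,-0.262]],[[0,0,0],[0,0,-0.262]],[[0,0,0],[0,0,-0.262]],[[0.043,-0.063,0],[0,0,0]],[[0.043,-0.062,0],[0,0,0]],[[0.043,-0.063,0],[0,0,0]],[[0.043,-0.062,0],[0,0,0]],[[0.043,-0.063,0],[0,0,0]],[[0.043,-0.062,0],[0,0,0]]]
[[[0,0,0.038],[0,0,0]],[[0,0,0.038],[0,0,0]],[[0,0,0.038],[0,0,0]],[[0,0,0.038],[0,0,0]]]
```

Call:
send_rows:
  deltas:
    - [[0,0,0],[0,0,-0.262]]
    - [[0,0,0],[0,0,-0.262]]
    - [[0,0,0],[0,0,-0.262]]
    - [[0,0,0],[0,0,-0.262]]
    - [[0.042,-0.063,0],[0,0,0]]
    - [[0.042,-0.062,0],[0,0,0]]
    - [[0.042,-0.063,0],[0,0,0]]
    - [[0.042,-0.062,0],[0,0,0]]
    - [[0.042,-0.063,0],[0,0,0]]
    - [[0.042,-0.062,0],[0,0,0]]

```text
time_s: 22.95
ee_pos: [536.4, 232.3, 120.1]
ee_rot: [180.0, 0.2, 17.3]
force: [0.9, -0.7, -0.7]
gripper_width: 50.4
gripper_force: 0.0
```

Call:
send_rows:
  deltas:
    - [[0,0,0],[0,0,0]]
    - [[0,0,0.03],[0,0,0]]
    - [[0,0,0.04],[0,0,0]]
    - [[0,0,0.04],[0,0,0]]
    - [[0,0,0.03],[0,0,0]]
    - [[0,0,0.012],[0,0,0]]
    - [[0,0,0],[0,0,0]]
    - [[0,0,0],[0,0,0]]

```text
time_s: 23.75
ee_pos: [537.2, 230.8, 46.1]
ee_rot: [180.0, -0.0, 17.2]
force: [-0.6, 1.1, 0.3]
gripper_width: 50.1
gripper_force: 0.0
```

Call:
send_rows:
  deltas:
    - [[0,0,0],[0,0,0]]
    - [[0,0,0],[0,0,0]]
    - [[0,0,0],[0,0,0]]
    - [[0,0,0],[0,0,0]]
    - [[0,0,0],[0,0,0]]
    - [[0,0,0],[0,0,0]]
    - [[0,0,0],[0,0,0]]
  grip: 1
  grip_force: 10

```text
time_s: 24.45
ee_pos: [537.3, 231.2, 46.3]
ee_rot: [-180.0, -0.0, 17.3]
force: [-1.2, 0.1, 4.8]
gripper_width: 28.0
gripper_force: 10.0
```

Call:
send_rows:
  deltas:
    - [[0,0,0],[0,0,0]]
    - [[0,0,0],[0,0,0]]
    - [[0,0,-0.001],[0,0,0]]
    - [[-0.01,0,0],[0,0,0]]
    - [[-0.01,0,0],[0,0,0]]
    - [[0,0,0],[0,0,0]]
  grip_force: 35

```text
time_s: 25.05
ee_pos: [526.8, 227.8, 46.4]
ee_rot: [180.0, 0.0, 17.3]
force: [-0.7, 0.1, 1.8]
gripper_width: 27.5
gripper_force: 35.0
```

Call:
send_rows:
  deltas:
    - [[-0.01,0,0],[0,0,0]]
    - [[-0.02,0,0],[0,0,0]]
    - [[-0.02,0,0],[0,0,0]]
    - [[-0.02,0,0],[0,0,0]]
    - [[-0.02,0,0],[0,0,0]]
    - [[-0.02,0,0],[0,0,0]]
    - [[-0.02,0,0],[0,0,0]]
    - [[0,0,0],[0,0,0]]
    - [[0,0,0],[0,0,0]]

```text
time_s: 25.95
ee_pos: [464.6, 208.4, 46.3]
ee_rot: [180.0, 0.1, 17.3]
force: [-1.0, -1.0, 1.2]
gripper_width: 27.3
gripper_force: 35.0
```

Call:
send_rows:
  deltas:
    - [[-0.02,0,0],[0,0,0]]
    - [[-0.02,0,0],[0,0,0]]
    - [[-0.02,0,0],[0,0,0]]
    - [[-0.03,0,0],[0,0,0]]
    - [[-0.03,0,0],[0,0,0]]
    - [[-0.02,0,0],[0,0,0]]
    - [[0,0,-0.03],[0,0,0]]
    - [[0,0,-0.05],[0,0,0]]
    - [[0,0,-0.04],[0,0,0]]
    - [[0,0,0],[0,0,0]]

```text
time_s: 26.95
ee_pos: [399.9, 188.6, 108.4]
ee_rot: [-180.0, -0.3, 17.3]
force: [0.4, 1.1, -1.6]
gripper_width: 27.5
gripper_force: 35.0
```

```bash
python3 -c "
from plan import *
plan([(471.2,15.3,106,-12.8,40),(471.2,15.3,66,-12.8,20)])"
```

```text
at 26.95 [399.9 188.6 108.4] [-179.97   -0.3    17.26] F [ 0.4  1.1 -1.6] w 27.5
[[[0,0,0],[0,0,0.262]],[[0,0,0],[0,0,0.262]],[[0,0,0],[0,0,0.262]],[[0,0,0],[0,0,0.262]],[[0.043,0.061,0.001],[0,0,0]],[[0.043,0.062,0.001],[0,0,0]],[[0.043,0.061,0.001],[0,0,0]],[[0.044,0.061,0.001],[0,0,0]],[[0.043,0.062,0.001],[0,0,0]],[[0,0,0.04],[0,0,0]]]
[[[0,0,0.04],[0,0,0]]]
```

Call:
send_rows:
  deltas:
    - [[0,0,0],[0,0,0.21]]
    - [[0,0,0],[0,0,0.21]]
    - [[0,0,0],[0,0,0.21]]
    - [[0,0,0],[0,0,0.21]]
    - [[0,0,0],[0,0,0.209]]
    - [[0.043,0.061,0],[0,0,0]]
    - [[0.043,0.062,0],[0,0,0]]
    - [[0.043,0.061,0],[0,0,0]]
    - [[0.044,0.061,0],[0,0,0]]
    - [[0.043,0.062,0],[0,0,0]]

```text
time_s: 27.95
ee_pos: [469.3, 13.0, 105.0]
ee_rot: [180.0, 0.1, -12.8]
force: [0.6, 0.7, -2.3]
gripper_width: 27.8
gripper_force: 35.0
```

Call:
send_rows:
  deltas:
    - [[0,0,0],[0,0,0]]
    - [[0,0,0.03],[0,0,0]]
    - [[0,0,0.03],[0,0,0]]
    - [[0,0,0.02],[0,0,0]]
    - [[0,0,0],[0,0,0]]
    - [[0,0,0],[0,0,0]]

```text
time_s: 28.55
ee_pos: [469.7, 14.8, 66.2]
ee_rot: [180.0, 0.0, -12.8]
force: [0.6, 0.2, -1.4]
gripper_width: 28.0
gripper_force: 35.0
```

```bash
python3 place.py 6 16.4 12 rim
```

```text
28.55 [469.7  14.8  66.2] [ 1.7999e+02  4.0000e-02 -1.2750e+01] [ 0.6  0.2 -1.4]
top far 56.7 -> along 1.7 lat [-30.1, 29.3] -> -0.4
side far 56.4 -> along 1.4 lat [-26.7, 29.7] -> 1.5
```

Call:
send_rows:
  deltas:
    - [[-0.002,0,0],[0,0,0]]
    - [[0,0,0.008],[0,0,0]]
    - [[0,0,0.003],[0,0,0]]
    - [[0,0,0],[0,0,0]]
    - [[0,0,0],[0,0,0]]

```text
time_s: 29.15
ee_pos: [469.0, 14.6, 60.9]
ee_rot: [180.0, 0.0, -12.8]
force: [0.9, 0.9, -1.7]
gripper_width: 27.5
gripper_force: 35.0
```

Call:
send_rows:
  deltas:
    - [[0,0,0.002],[0,0,0]]
    - [[0,0,0],[0,0,0]]
    - [[0,0,0],[0,0,0]]

```text
time_s: 29.45
ee_pos: [469.0, 14.6, 59.9]
ee_rot: [180.0, -0.0, -12.8]
force: [0.4, 1.0, -0.7]
gripper_width: 27.7
gripper_force: 35.0
```

Call:
send_rows:
  deltas:
    - [[0,0,0.001],[0,0,0]]
    - [[0,0,0],[0,0,0]]
    - [[0,0,0],[0,0,0]]

```text
time_s: 29.75
ee_pos: [469.1, 14.6, 59.5]
ee_rot: [180.0, -0.0, -12.8]
force: [-0.0, 0.9, -0.4]
gripper_width: 27.7
gripper_force: 35.0
```

Call:
send_rows:
  deltas:
    - [[0,0,0],[0,0,0]]
    - [[0,0,0],[0,0,0]]
    - [[0,0,0],[0,0,0]]
    - [[0,0,-0.01],[0,0,0]]
    - [[0,0,-0.03],[0,0,0]]
    - [[0,0,-0.05],[0,0,0]]
    - [[0,0,-0.05],[0,0,0]]
    - [[0,0,0],[0,0,0]]
    - [[0,0,0],[0,0,0]]
  grip: 0.45

```text
time_s: 30.65
ee_pos: [469.0, 14.6, 129.8]
ee_rot: [-180.0, -0.1, -12.8]
force: [-1.0, -0.4, 0.3]
gripper_width: 50.3
gripper_force: 0.0
```

```bash
python3 -c "
from plan import *
plan([(403.9,-341.3,129,-32.6,45),(403.9,-341.3,37,-32.6,20)])"
```

```text
at 30.65 [469.   14.6 129.8] [-1.7999e+02 -6.0000e-02 -1.2790e+01] F [-1.  -0.4  0.3] w 50.3
[[[0,0,0],[0,0,0.231]],[[0,0,0],[0,0,0.231]],[[0,0,0],[0,0,0.231]],[[0.03,0.074,0],[0,0,0]],[[0.031,0.075,0],[0,0,0]],[[0.03,0.074,0.001],[0,0,0]],[[0.031,0.075,0],[0,0,0]],[[0.03,0.074,0],[0,0,0]],[[0.031,0.074,0],[0,0,0]],[[0.03,0.075,0],[0,0,0]]]
[[[0.031,0.074,0],[0,0,0]],[[0.03,0.075,0.001],[0,0,0]],[[0,0,0.037],[0,0,0]],[[0,0,0.036],[0,0,0]],[[0,0,0.037],[0,0,0]],[[0,0,0.037],[0,0,0]],[[0,0,0.037],[0,0,0]]]
```

Call:
send_rows:
  deltas:
    - [[0,0,0],[0,0,0.231]]
    - [[0,0,0],[0,0,0.231]]
    - [[0,0,0],[0,0,0.231]]
    - [[0.03,0.074,0],[0,0,0]]
    - [[0.031,0.075,0],[0,0,0]]
    - [[0.03,0.074,0],[0,0,0]]
    - [[0.031,0.075,0],[0,0,0]]
    - [[0.03,0.074,0],[0,0,0]]
    - [[0.031,0.074,0],[0,0,0]]
    - [[0.03,0.075,0],[0,0,0]]

```text
time_s: 31.65
ee_pos: [416.9, -263.2, 128.1]
ee_rot: [-180.0, 0.2, -32.7]
force: [1.2, -0.5, -0.2]
gripper_width: 50.3
gripper_force: 0.0
```

Call:
send_rows:
  deltas:
    - [[0.031,0.074,0],[0,0,0]]
    - [[0.03,0.075,0.001],[0,0,0]]
    - [[0,0,0.037],[0,0,0]]
    - [[0,0,0.037],[0,0,0]]
    - [[0,0,0.037],[0,0,0]]
    - [[0,0,0.034],[0,0,0]]
    - [[0,0,0],[0,0,0]]
    - [[0,0,0],[0,0,0]]

```text
time_s: 32.45
ee_pos: [403.2, -341.0, 55.7]
ee_rot: [-180.0, 0.1, -32.6]
force: [0.1, 0.6, 0.3]
gripper_width: 50.2
gripper_force: 0.0
```

```bash
python3 - <<'E'
from edge import *
s=state();print(s["ee_pos"],s["ee_rot"],s["force"])
im=grab_frame("side");top=grab_frame("top");np.save("pics/top7.npy",top);o=[]
for n,i,c in(("top",top,(540,0,40.)),("side",im,(410,-341,30.))):
    p=proj(calibration(n),np.array([c]))[0];x,y=int(p[0]),int(p[1])
    o.append(cv2.resize(i[y-30:y+30,x-40:x+40,::-1],(400,300),interpolation=cv2.INTER_CUBIC))
cv2.imwrite("pics/b7.png",np.hstack(o))
E
```

```text
[ 403.22260945 -340.95034666   55.68869498] [-1.79984557e+02  1.20280205e-01 -3.26404262e+01] [0.11284291 0.55017797 0.34400816]
```

View pics/b7.png

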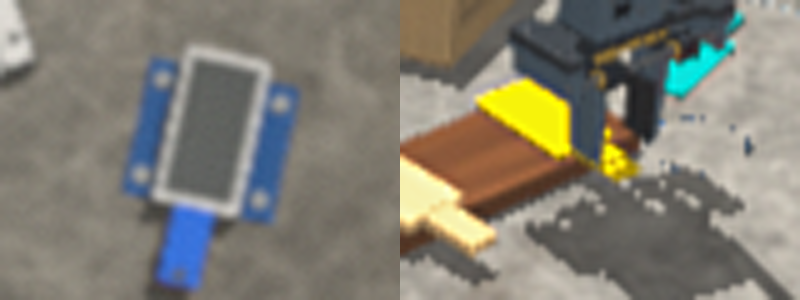

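The blue plate sits squarely on the stack, and the gripper is over the remaining yellow sheet. The turquoise look-alike is behind it, out of the way.

Call:
send_rows:
  deltas:
    - [[0,0,0.02],[0,0,0]]
    - [[0,0,0.012],[0,0,0]]
    - [[0,0,0.005],[0,0,0]]
    - [[0,0,0],[0,0,0]]
    - [[0,0,0],[0,0,0]]

```text
time_s: 33.05
ee_pos: [403.8, -341.4, 38.0]
ee_rot: [180.0, -0.0, -32.6]
force: [0.5, 0.6, 0.1]
gripper_width: 50.1
gripper_force: 0.0
```

Call:
send_rows:
  deltas:
    - [[0,0,0],[0,0,0]]
    - [[0,0,0],[0,0,0]]
    - [[0,0,0],[0,0,0]]
    - [[0,0,0],[0,0,0]]
    - [[0,0,0],[0,0,0]]
    - [[0,0,0],[0,0,0]]
    - [[0,0,0],[0,0,0]]
  grip: 1
  grip_force: 30

```text
time_s: 33.75
ee_pos: [403.8, -341.4, 38.1]
ee_rot: [180.0, -0.0, -32.6]
force: [-0.3, -0.0, 1.3]
gripper_width: 27.4
gripper_force: 30.0
```

```bash
python3 -c "
from plan import *
plan([(403.5,-341,105,-32.7,25),(472.0,14.6,105,-12.8,42),(472.0,14.6,76,-12.8,20)])"
```

```text
at 33.75 [ 403.8 -341.4   38.1] [ 1.7999e+02 -2.0000e-02 -3.2640e+01] F [-0.3 -0.   1.3] w 27.4
[[[0,0,-0.045],[0,0,0]],[[-0.001,0,-0.044],[0,0,0]],[[0,0,-0.045],[0,0,0]],[[0,0,0],[0,0,-0.231]],[[0,0,0],[0,0,-0.231]],[[0,0,0],[0,0,-0.231]],[[-0.003,-0.08,0],[0,0,0]],[[-0.002,-0.081,0],[0,0,0]],[[-0.003,-0.08,0],[0,0,0]],[[-0.002,-0.081,0],[0,0,0]]]
[[[-0.003,-0.08,0],[0,0,0]],[[-0.003,-0.081,0],[0,0,0]],[[-0.002,-0.08,0],[0,0,0]],[[-0.003,-0.081,0],[0,0,0]],[[-0.003,-0.08,0],[0,0,0]],[[0,0,0.029],[0,0,0]],[[0,0,0.029],[0,0,0]]]
```

Call:
send_rows:
  deltas:
    - [[0,0,-0.045],[0,0,0]]
    - [[0,0,-0.045],[0,0,0]]
    - [[0,0,-0.045],[0,0,0]]
    - [[0,0,0],[0,0,-0.231]]
    - [[0,0,0],[0,0,-0.231]]
    - [[0,0,0],[0,0,-0.231]]
    - [[-0.003,-0.08,0],[0,0,0]]
    - [[-0.003,-0.08,0],[0,0,0]]
    - [[-0.003,-0.08,0],[0,0,0]]
    - [[-0.003,-0.08,0],[0,0,0]]

```text
time_s: 34.75
ee_pos: [433.0, -182.5, 105.2]
ee_rot: [-180.0, 0.0, -12.8]
force: [0.5, 0.0, -1.3]
gripper_width: 27.4
gripper_force: 30.0
```

Call:
send_rows:
  deltas:
    - [[-0.003,-0.08,0],[0,0,0]]
    - [[-0.003,-0.081,0],[0,0,0]]
    - [[-0.002,-0.081,0],[0,0,0]]
    - [[-0.002,-0.081,0],[0,0,0]]
    - [[-0.002,-0.081,0],[0,0,0]]
    - [[0,0,0.025],[0,0,0]]
    - [[0,0,0.02],[0,0,0]]
    - [[0,0,0.013],[0,0,0]]
    - [[0,0,0],[0,0,0]]
    - [[0,0,0],[0,0,0]]

```text
time_s: 35.75
ee_pos: [472.0, 13.6, 76.3]
ee_rot: [180.0, 0.0, -12.9]
force: [-0.4, -0.6, 0.0]
gripper_width: 27.7
gripper_force: 30.0
```

```bash
python3 place.py 8 16.1 6 yellow
```

```text
35.75 [472.   13.6  76.3] [ 1.7999e+02  2.0000e-02 -1.2880e+01] [-0.4 -0.6  0. ]
top far 56.0 -> along 1.0 lat [-31.0, 29.0] -> -1.0
side far 55.0 -> along 0.0 lat [-29.5, 32.5] -> 1.5
```

Call:
send_rows:
  deltas:
    - [[0,-0.002,0],[0,0,0]]
    - [[0,0,0.005],[0,0,0]]
    - [[0,0,0.003],[0,0,0]]
    - [[0,0,0],[0,0,0]]
    - [[0,0,0],[0,0,0]]

```text
time_s: 36.35
ee_pos: [472.3, 15.3, 72.4]
ee_rot: [180.0, 0.0, -12.8]
force: [-0.0, 0.3, -0.3]
gripper_width: 27.5
gripper_force: 30.0
```

Call:
send_rows:
  deltas:
    - [[0,0,0.002],[0,0,0]]
    - [[0,0,0],[0,0,0]]
    - [[0,0,0],[0,0,0]]

```text
time_s: 36.65
ee_pos: [472.3, 15.3, 71.4]
ee_rot: [180.0, 0.0, -12.8]
force: [-0.3, -0.1, -0.7]
gripper_width: 27.4
gripper_force: 30.0
```

Call:
send_rows:
  deltas:
    - [[0,0,0.001],[0,0,0]]
    - [[0,0,0],[0,0,0]]
    - [[0,0,0],[0,0,0]]

```text
time_s: 36.95
ee_pos: [472.4, 15.3, 71.1]
ee_rot: [-180.0, -0.0, -12.8]
force: [-0.8, -0.2, 1.3]
gripper_width: 27.5
gripper_force: 30.0
```

Call:
send_rows:
  deltas:
    - [[0,0,0],[0,0,0]]
    - [[0,0,0],[0,0,0]]
    - [[0,0,0],[0,0,0]]
    - [[0,0,-0.01],[0,0,0]]
    - [[0,0,-0.03],[0,0,0]]
    - [[0,0,-0.05],[0,0,0]]
    - [[0,0,-0.03],[0,0,0]]
    - [[0,0,0],[0,0,0]]
    - [[0,0,0],[0,0,0]]
  grip: 0.45

```text
time_s: 37.85
ee_pos: [472.2, 15.3, 130.9]
ee_rot: [180.0, -0.0, -12.8]
force: [-0.7, 1.2, 0.5]
gripper_width: 50.5
gripper_force: 0.0
```

```bash
python3 -c "
from plan import *
plan([(514.4,306.9,130,17.3,45),(514.4,306.9,46,17.3,20)])"
```

```text
at 37.85 [472.2  15.3 130.9] [ 1.800e+02 -1.000e-02 -1.279e+01] F [-0.7  1.2  0.5] w 50.5
[[[0,0,0],[0,0,-0.263]],[[0,0,0],[0,0,-0.263]],[[0,0,0],[0,0,-0.263]],[[0,0,0],[0,0,-0.263]],[[0.036,-0.076,0],[0,0,0]],[[0.037,-0.076,0],[0,0,0]],[[0.036,-0.076,0.001],[0,0,0]],[[0.036,-0.076,0],[0,0,0]],[[0.037,-0.076,0],[0,0,0]],[[0.036,-0.076,0],[0,0,0]]]
[[[0.037,-0.076,0.001],[0,0,0]],[[0,0,0.034],[0,0,0]],[[0,0,0.033],[0,0,0]],[[0,0,0.034],[0,0,0]],[[0,0,0.033],[0,0,0]],[[0,0,0.034],[0,0,0]]]
```

Call:
send_rows:
  deltas:
    - [[0,0,0],[0,0,-0.263]]
    - [[0,0,0],[0,0,-0.263]]
    - [[0,0,0],[0,0,-0.263]]
    - [[0,0,0],[0,0,-0.263]]
    - [[0.036,-0.076,0],[0,0,0]]
    - [[0.037,-0.076,0],[0,0,0]]
    - [[0.036,-0.076,0],[0,0,0]]
    - [[0.036,-0.076,0],[0,0,0]]
    - [[0.037,-0.076,0],[0,0,0]]
    - [[0.036,-0.076,0],[0,0,0]]

```text
time_s: 38.85
ee_pos: [507.7, 266.8, 129.3]
ee_rot: [180.0, 0.2, 17.4]
force: [1.2, 0.4, 0.2]
gripper_width: 49.8
gripper_force: 0.0
```

Call:
send_rows:
  deltas:
    - [[0.037,-0.076,0.001],[0,0,0]]
    - [[0,0,0],[0,0,0]]
    - [[0,0,0.034],[0,0,0]]
    - [[0,0,0.034],[0,0,0]]
    - [[0,0,0.034],[0,0,0]]
    - [[0,0,0.034],[0,0,0]]
    - [[0,0,0.02],[0,0,0]]
    - [[0,0,0.012],[0,0,0]]
    - [[0,0,0],[0,0,0]]
    - [[0,0,0],[0,0,0]]

```text
time_s: 39.85
ee_pos: [515.0, 307.2, 46.8]
ee_rot: [-180.0, -0.0, 17.3]
force: [-0.3, 0.8, 0.3]
gripper_width: 50.0
gripper_force: 0.0
```

Call:
send_rows:
  deltas:
    - [[0,0,0],[0,0,0]]
    - [[0,0,0],[0,0,0]]
    - [[0,0,0],[0,0,0]]
    - [[0,0,0],[0,0,0]]
    - [[0,0,0],[0,0,0]]
    - [[0,0,0],[0,0,0]]
    - [[0,0,0],[0,0,0]]
  grip: 1
  grip_force: 10

```text
time_s: 40.55
ee_pos: [514.9, 307.3, 46.8]
ee_rot: [-180.0, -0.0, 17.3]
force: [-1.1, -0.5, 3.7]
gripper_width: 27.9
gripper_force: 10.0
```

Call:
send_rows:
  deltas:
    - [[0,0,0],[0,0,0]]
    - [[0,0,0],[0,0,0]]
    - [[0,0,-0.001],[0,0,0]]
    - [[-0.01,0,0],[0,0,0]]
    - [[-0.01,0,0],[0,0,0]]
    - [[0,0,0],[0,0,0]]
  grip_force: 35

```text
time_s: 41.15
ee_pos: [504.4, 304.0, 46.9]
ee_rot: [180.0, 0.0, 17.4]
force: [0.4, -0.4, 2.2]
gripper_width: 28.0
gripper_force: 35.0
```

Call:
send_rows:
  deltas:
    - [[-0.01,0,0],[0,0,0]]
    - [[-0.02,0,0],[0,0,0]]
    - [[-0.02,0,0],[0,0,0]]
    - [[-0.02,0,0],[0,0,0]]
    - [[-0.02,0,0],[0,0,0]]
    - [[-0.02,0,0],[0,0,0]]
    - [[-0.02,0,0],[0,0,0]]
    - [[0,0,0],[0,0,0]]
    - [[0,0,0],[0,0,0]]

```text
time_s: 42.05
ee_pos: [442.2, 284.5, 46.8]
ee_rot: [180.0, 0.1, 17.4]
force: [-1.4, 0.2, 0.8]
gripper_width: 28.0
gripper_force: 35.0
```

Call:
send_rows:
  deltas:
    - [[-0.02,0,0],[0,0,0]]
    - [[-0.02,0,0],[0,0,0]]
    - [[-0.02,0,0],[0,0,0]]
    - [[-0.03,0,0],[0,0,0]]
    - [[-0.03,0,0],[0,0,0]]
    - [[-0.02,0,0],[0,0,0]]
    - [[0,0,-0.03],[0,0,0]]
    - [[0,0,-0.05],[0,0,0]]
    - [[0,0,-0.05],[0,0,0]]
    - [[0,0,-0.02],[0,0,0]]

```text
time_s: 43.05
ee_pos: [376.8, 264.5, 123.7]
ee_rot: [-180.0, -0.2, 17.4]
force: [0.5, 0.6, -0.5]
gripper_width: 27.7
gripper_force: 35.0
```

```bash
python3 -c "
from plan import *
plan([(469.2,14.6,123,-12.8,42),(469.2,14.6,84,-12.8,20)])"
```

```text
at 43.05 [376.8 264.5 123.7] [-179.95   -0.18   17.36] F [ 0.5  0.6 -0.5] w 27.7
[[[0,0,0],[0,0,0.263]],[[0,0,0],[0,0,0.263]],[[0,0,0],[0,0,0.263]],[[0,0,0],[0,0,0.263]],[[0.042,0.064,0],[0,0,0]],[[0.041,0.064,0],[0,0,0]],[[0.042,0.063,0.001],[0,0,0]],[[0.041,0.064,0],[0,0,0]],[[0.042,0.064,0],[0,0,0]],[[0.041,0.064,0],[0,0,0]]]
[[[0.042,0.063,0],[0,0,0]],[[0,0,0.039],[0,0,0]],[[0,0,0.039],[0,0,0]]]
```

Call:
send_rows:
  deltas:
    - [[0,0,0],[0,0,0.21]]
    - [[0,0,0],[0,0,0.21]]
    - [[0,0,0],[0,0,0.21]]
    - [[0,0,0],[0,0,0.21]]
    - [[0,0,0],[0,0,0.212]]
    - [[0.042,0.064,0],[0,0,0]]
    - [[0.042,0.064,0],[0,0,0]]
    - [[0.042,0.064,0],[0,0,0]]
    - [[0.042,0.064,0],[0,0,0]]
    - [[0.042,0.064,0],[0,0,0]]

```text
time_s: 44.05
ee_pos: [442.8, 83.2, 121.2]
ee_rot: [180.0, 0.1, -12.8]
force: [0.2, 0.4, -2.5]
gripper_width: 27.7
gripper_force: 35.0
```

Call:
send_rows:
  deltas:
    - [[0.042,0.064,0],[0,0,0]]
    - [[0.042,0.062,0],[0,0,0]]
    - [[0,0,0],[0,0,0]]
    - [[0,0,0.03],[0,0,0]]
    - [[0,0,0.03],[0,0,0]]
    - [[0,0,0.018],[0,0,0]]
    - [[0,0,0],[0,0,0]]
    - [[0,0,0],[0,0,0]]

```text
time_s: 44.85
ee_pos: [470.2, 14.4, 82.9]
ee_rot: [180.0, 0.0, -12.8]
force: [0.1, -0.4, -0.3]
gripper_width: 27.6
gripper_force: 35.0
```

```bash
python3 place.py 9 16.6 12 rim
```

```text
44.85 [470.2  14.4  82.9] [ 1.800e+02  2.000e-02 -1.276e+01] [ 0.1 -0.4 -0.3]
top far 61.0 -> along 6.0 lat [-30.7, 28.6] -> -1.0
side far 60.2 -> along 5.2 lat [-27.7, 29.4] -> 0.8
```

Call:
send_rows:
  deltas:
    - [[-0.01,-0.001,0],[0,0,0]]
    - [[0,0,0.005],[0,0,0]]
    - [[0,0,0.003],[0,0,0]]
    - [[0,0,0],[0,0,0]]
    - [[0,0,0],[0,0,0]]

```text
time_s: 45.45
ee_pos: [465.6, 15.5, 78.9]
ee_rot: [180.0, -0.0, -12.8]
force: [1.0, -0.5, -1.6]
gripper_width: 27.6
gripper_force: 35.0
```

Call:
send_rows:
  deltas:
    - [[0,0,0.002],[0,0,0]]
    - [[0,0,0],[0,0,0]]
    - [[0,0,0],[0,0,0]]

```text
time_s: 45.75
ee_pos: [465.8, 15.5, 78.0]
ee_rot: [180.0, -0.0, -12.8]
force: [0.5, 0.1, -2.3]
gripper_width: 27.5
gripper_force: 35.0
```

Call:
send_rows:
  deltas:
    - [[0,0,0.001],[0,0,0]]
    - [[0,0,0],[0,0,0]]
    - [[0,0,0],[0,0,0]]

```text
time_s: 46.05
ee_pos: [465.8, 15.6, 77.8]
ee_rot: [-180.0, -0.0, -12.8]
force: [-0.7, -0.5, 4.6]
gripper_width: 27.8
gripper_force: 35.0
```

Contact. I'll release, rise, then re-measure the cover in case it has been knocked.

Call:
send_rows:
  deltas:
    - [[0,0,0],[0,0,0]]
    - [[0,0,0],[0,0,0]]
    - [[0,0,0],[0,0,0]]
    - [[0,0,-0.01],[0,0,0]]
    - [[0,0,-0.03],[0,0,0]]
    - [[0,0,-0.05],[0,0,0]]
    - [[-0.05,0,-0.05],[0,0,0]]
    - [[-0.05,0,0],[0,0,0]]
    - [[0,0,0],[0,0,0]]
  grip: 0.45

```text
time_s: 46.95
ee_pos: [414.1, 27.0, 148.0]
ee_rot: [180.0, 0.1, -12.8]
force: [-0.7, 0.0, -0.4]
gripper_width: 50.0
gripper_force: 0.0
```

```bash
python3 - <<'E'
from h import *
M={};o=[]
for n in("top","side"):
    im=grab_frame(n);np.save(f"pics/{n}10.npy",im)
    d=trace(n,"cover");c=calibration(n)
    for t in d[:3]:
        ys,xs=np.nonzero(t["pixels"]);print(n,round(t["p"],2),t["bbox"],ray(c,(xs.mean(),ys.mean()),30)[:2].round())
    M[n]=d[0]["pixels"].astype(float)
    # colour-refined mask: wood tone
    f=im.astype(float);w=cv2.dilate(M[n],np.ones((5,5)))*((f[...,0]-f[...,2]>45)&(f[...,0]>150));k=cv2.connectedComponentsWithStats(w.astype(np.uint8))
    M[n+"c"]=(k[1]==1+k[2][1:,4].argmax()).astype(float)
    p=proj(c,np.array([[540,-130,30.]]))[0];x,y=int(p[0]),int(p[1])
    o.append(cv2.resize(im[y-45:y+45,x-60:x+60,::-1],(400,300),interpolation=cv2.INTER_CUBIC))
cv2.imwrite("pics/b10.png",np.hstack(o))
for k in("","c"):
    for cams in(("top",),("side",),("top","side")):
        print(k,cams,fit({n:M[n+k] for n in cams},tee(22,12),(560,-236,-30)))
E
```

```text
top 0.9 [277.0, 184.9, 31.6, 38.9] [ 528. -201.]
side 0.32 [234.6, 191.3, 40.9, 25.2] [555. -50.]
 ('top',) (array([ 540.8, -208.3,  -32.8]), np.float64(0.054))
 ('side',) (array([ 1963.7, -3816.8,   -55. ]), np.float64(1.0))
 ('top', 'side') (array([ 541.9, -209.1,  -32.7]), np.float64(1.804))
c ('top',) (array([ 543.2, -208.4,  -33.1]), np.float64(0.036))
c ('side',) (array([ 1963.7, -3816.8,   -55. ]), np.float64(1.0))
c ('top', 'side') (array([ 558.1, -246.6,  -70. ]), np.float64(7.615))
```

View pics/b10.png

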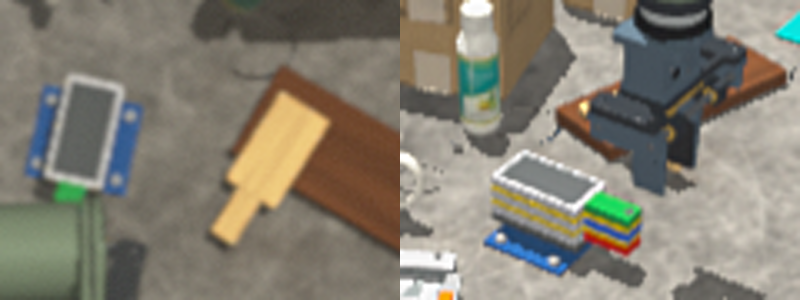

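The stack (red, sheet, blue, sheet, green) is square. The cover has been knocked about 30 mm forward to around (542,-209) and is still on the board.

```bash
python3 -c "
from plan import *
plan([(468.1,-161.7,148,-32.9,42),(468.1,-161.7,70,-32.9,20)])"
```

```text
at 47.15 [417.7  26.5 147.4] [-1.800e+02 -5.000e-02 -1.279e+01] F [-0.3 -0.9  0. ] w 49.9
[[[0,0,0],[0,0,0.234]],[[0,0,0],[0,0,0.234]],[[0,0,0],[0,0,0.234]],[[0.058,0.052,0],[0,0,0]],[[0.058,0.053,0],[0,0,0]],[[0.057,0.052,-0.001],[0,0,0]],[[0.058,0.052,0],[0,0,0]],[[0.058,0.052,0],[0,0,0]],[[0,0,0.039],[0,0,0]],[[0,0,0.039],[0,0,0]]]
[[[0,0,0.039],[0,0,0]],[[0,0,0.039],[0,0,0]]]
```

Call:
send_rows:
  deltas:
    - [[0,0,0],[0,0,0.234]]
    - [[0,0,0],[0,0,0.234]]
    - [[0,0,0],[0,0,0.234]]
    - [[0.058,0.052,0],[0,0,0]]
    - [[0.058,0.053,0],[0,0,0]]
    - [[0.057,0.052,0],[0,0,0]]
    - [[0.058,0.052,0],[0,0,0]]
    - [[0.058,0.052,0],[0,0,0]]
    - [[0,0,0.03],[0,0,0]]
    - [[0,0,0.04],[0,0,0]]

```text
time_s: 48.15
ee_pos: [469.0, -163.6, 112.1]
ee_rot: [-180.0, -0.1, -33.1]
force: [0.1, 1.1, 0.1]
gripper_width: 50.7
gripper_force: 0.0
```

Call:
send_rows:
  deltas:
    - [[0,0,0.04],[0,0,0]]
    - [[0,0,0.035],[0,0,0]]
    - [[0,0,0.01],[0,0,0]]
    - [[0,0,0],[0,0,0]]
    - [[0,0,0],[0,0,0]]

```text
time_s: 48.65
ee_pos: [468.0, -161.8, 70.4]
ee_rot: [-180.0, -0.1, -32.9]
force: [0.4, -0.8, 0.2]
gripper_width: 50.1
gripper_force: 0.0
```

```bash
python3 - <<'E'
from h import *
s=state();print(s["ee_pos"],s["ee_rot"],s["force"]);o=[]
for n in("top","side"):
    im=grab_frame(n);c=calibration(n);np.save(f"pics/{n}11.npy",im)
    p=proj(c,np.array([[510,-190,30.]]))[0];x,y=int(p[0]),int(p[1])
    o.append(cv2.resize(im[y-30:y+30,x-40:x+40,::-1],(400,300),interpolation=cv2.INTER_CUBIC))
cv2.imwrite("pics/b11.png",np.hstack(o))
f=np.load("pics/side11.npy").astype(float)
E
```

```text
[ 468.02739959 -161.78755384   70.35473668] [-1.79989547e+02 -6.38237291e-02 -3.29052678e+01] [ 0.43208999 -0.7689497   0.22237212]
```

View pics/b11.png

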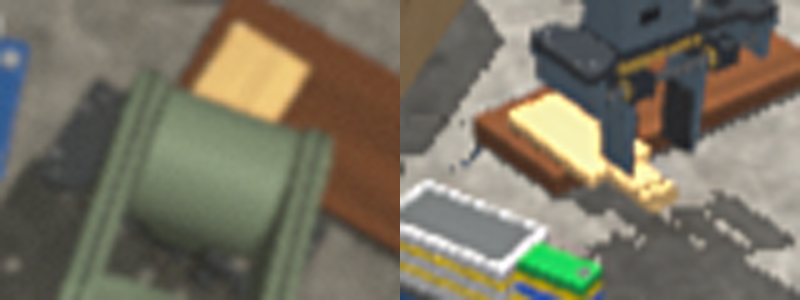

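Call:
send_rows:
  deltas:
    - [[0,0,0.025],[0,0,0]]
    - [[0,0,0.025],[0,0,0]]
    - [[0,0,0.014],[0,0,0]]
    - [[0,0,0],[0,0,0]]
    - [[0,0,0],[0,0,0]]

```text
time_s: 49.25
ee_pos: [467.6, -161.5, 38.4]
ee_rot: [-180.0, -0.1, -32.9]
force: [-0.3, 0.9, 0.2]
gripper_width: 50.1
gripper_force: 0.0
```

Call:
send_rows:
  deltas:
    - [[0,0,0],[0,0,0]]
    - [[0,0,0],[0,0,0]]
    - [[0,0,0],[0,0,0]]
    - [[0,0,0],[0,0,0]]
    - [[0,0,0],[0,0,0]]
    - [[0,0,0],[0,0,0]]
    - [[0,0,0],[0,0,0]]
  grip: 1
  grip_force: 30

```text
time_s: 49.95
ee_pos: [467.4, -161.5, 38.1]
ee_rot: [-180.0, -0.0, -32.9]
force: [-0.3, 0.3, 1.8]
gripper_width: 27.7
gripper_force: 30.0
```

```bash
python3 -c "
from plan import *
plan([(468,-161.8,132,-32.9,30),(470.2,15.4,132,-12.8,42),(470.2,15.4,94,-12.8,20)])"
```

```text
at 49.95 [ 467.4 -161.5   38.1] [-1.80e+02 -3.00e-02 -3.29e+01] F [-0.3  0.3  1.8] w 27.7
[[[0,0,-0.047],[0,0,0]],[[0.001,0,-0.047],[0,0,0]],[[0,0,-0.047],[0,0,0]],[[0,0,-0.047],[0,0,0]],[[0,0,0],[0,0,-0.234]],[[0,0,0],[0,0,-0.234]],[[0,0,0],[0,0,-0.234]],[[-0.015,-0.069,0],[0,0,0]],[[-0.015,-0.07,0],[0,0,0]],[[-0.014,-0.069,0],[0,0,0]]]
[[[-0.015,-0.069,0],[0,0,0]],[[-0.015,-0.07,0],[0,0,0]],[[0,0,0.038],[0,0,0]],[[0,0,0.038],[0,0,0]]]
```

Call:
send_rows:
  deltas:
    - [[0,0,-0.03],[0,0,0]]
    - [[0,0,-0.05],[0,0,0]]
    - [[0,0,-0.05],[0,0,0]]
    - [[0,0,-0.058],[0,0,0]]
    - [[0,0,0],[0,0,-0.234]]
    - [[0,0,0],[0,0,-0.234]]
    - [[0,0,0],[0,0,-0.234]]
    - [[-0.015,-0.069,0],[0,0,0]]
    - [[-0.015,-0.07,0],[0,0,0]]
    - [[-0.014,-0.069,0],[0,0,0]]

```text
time_s: 50.95
ee_pos: [468.1, -54.1, 131.4]
ee_rot: [180.0, 0.1, -12.9]
force: [1.2, 0.5, -1.5]
gripper_width: 27.5
gripper_force: 30.0
```

Call:
send_rows:
  deltas:
    - [[-0.015,-0.069,0],[0,0,0]]
    - [[-0.015,-0.07,0],[0,0,0]]
    - [[0,0,0],[0,0,0]]
    - [[0,0,0.03],[0,0,0]]
    - [[0,0,0.03],[0,0,0]]
    - [[0,0,0.016],[0,0,0]]
    - [[0,0,0],[0,0,0]]
    - [[0,0,0],[0,0,0]]

```text
time_s: 51.75
ee_pos: [469.7, 15.6, 94.0]
ee_rot: [180.0, -0.0, -12.8]
force: [-0.2, -0.1, -1.2]
gripper_width: 27.5
gripper_force: 30.0
```

```bash
python3 place.py 12 16.1 12 wood
```

```text
51.75 [469.7  15.6  94. ] [179.99  -0.   -12.82] [-0.2 -0.1 -1.2]
top far 55.5 -> along 0.5 lat [-31.0, 32.0] -> 0.5
side far 56.0 -> along 1.0 lat [-28.5, 39.5] -> 5.5
```

Call:
send_rows:
  deltas:
    - [[0,0.001,0],[0,0,0]]
    - [[0,0,0.005],[0,0,0]]
    - [[0,0,0.003],[0,0,0]]
    - [[0,0,0],[0,0,0]]
    - [[0,0,0],[0,0,0]]

```text
time_s: 52.35
ee_pos: [469.4, 15.5, 89.9]
ee_rot: [180.0, 0.0, -12.8]
force: [0.1, -0.5, -0.3]
gripper_width: 27.6
gripper_force: 30.0
```

Call:
send_rows:
  deltas:
    - [[0,0,0.001],[0,0,0]]
    - [[0,0,0],[0,0,0]]
    - [[0,0,0],[0,0,0]]

```text
time_s: 52.65
ee_pos: [469.5, 15.5, 89.5]
ee_rot: [180.0, -0.0, -12.8]
force: [-0.6, -0.2, -1.3]
gripper_width: 27.6
gripper_force: 30.0
```

Call:
send_rows:
  deltas:
    - [[0,0,0.001],[0,0,0]]
    - [[0,0,0],[0,0,0]]
    - [[0,0,0],[0,0,0]]

```text
time_s: 52.95
ee_pos: [469.5, 15.5, 89.3]
ee_rot: [-180.0, -0.0, -12.8]
force: [-1.8, 0.9, 3.9]
gripper_width: 27.7
gripper_force: 30.0
```

Call:
send_rows:
  deltas:
    - [[0,0,0],[0,0,0]]
    - [[0,0,0],[0,0,0]]
    - [[0,0,0],[0,0,0]]
    - [[0,0,-0.01],[0,0,0]]
    - [[0,0,-0.03],[0,0,0]]
    - [[0,0,-0.05],[0,0,0]]
    - [[-0.05,0,-0.03],[0,0,0]]
    - [[0,0,0],[0,0,0]]
    - [[0,0,0],[0,0,0]]
  grip: 0.45

```text
time_s: 53.85
ee_pos: [445.3, 21.0, 149.2]
ee_rot: [-180.0, -0.1, -12.8]
force: [1.2, 0.3, 0.6]
gripper_width: 50.1
gripper_force: 0.0
```

```bash
python3 -c "
from plan import *
plan([(573.7,218.7,149,17.3,42),(573.7,218.7,73.5,17.3,25)])"
```

```text
at 53.85 [445.3  21.  149.2] [-1.7999e+02 -9.0000e-02 -1.2770e+01] F [1.2 0.3 0.6] w 50.1
[[[0,0,0],[0,0,-0.262]],[[0,0,0],[0,0,-0.262]],[[0,0,0],[0,0,-0.262]],[[0,0,0],[0,0,-0.262]],[[0.06,-0.05,0],[0,0,0]],[[0.061,-0.05,0],[0,0,0]],[[0.06,-0.051,0],[0,0,0]],[[0.061,-0.05,0],[0,0,0]],[[0.06,-0.05,0],[0,0,0]],[[0.06,-0.05,0],[0,0,0]]]
[[[0,0,0.038],[0,0,0]],[[0,0,0.038],[0,0,0]],[[0,0,0.038],[0,0,0]],[[0,0,0.037],[0,0,0]]]
```

Call:
send_rows:
  deltas:
    - [[0,0,0],[0,0,-0.262]]
    - [[0,0,0],[0,0,-0.262]]
    - [[0,0,0],[0,0,-0.262]]
    - [[0,0,0],[0,0,-0.262]]
    - [[0.06,-0.05,0],[0,0,0]]
    - [[0.061,-0.05,0],[0,0,0]]
    - [[0.06,-0.051,0],[0,0,0]]
    - [[0.061,-0.05,0],[0,0,0]]
    - [[0.06,-0.05,0],[0,0,0]]
    - [[0.06,-0.05,0],[0,0,0]]

```text
time_s: 54.85
ee_pos: [574.5, 219.8, 147.3]
ee_rot: [180.0, 0.1, 17.2]
force: [0.6, 0.4, 0.1]
gripper_width: 50.3
gripper_force: 0.0
```

Call:
send_rows:
  deltas:
    - [[0,0,0],[0,0,0]]
    - [[0,0,0],[0,0,0]]
    - [[0,0,0.04],[0,0,0]]
    - [[0,0,0.04],[0,0,0]]
    - [[0,0,0.04],[0,0,0]]
    - [[0,0,0.02],[0,0,0]]
    - [[0,0,0.01],[0,0,0]]
    - [[0,0,0],[0,0,0]]
    - [[0,0,0],[0,0,0]]

```text
time_s: 55.75
ee_pos: [573.9, 218.3, 74.7]
ee_rot: [180.0, -0.1, 17.2]
force: [0.3, 0.3, 0.1]
gripper_width: 50.0
gripper_force: 0.0
```

Call:
send_rows:
  deltas:
    - [[0,0,0],[0,0,0]]
    - [[0,0,0],[0,0,0]]
    - [[0,0,0],[0,0,0]]
    - [[0,0,0],[0,0,0]]
    - [[0,0,0],[0,0,0]]
    - [[0,0,0],[0,0,0]]
    - [[0,0,0],[0,0,0]]
  grip: 1
  grip_force: 15

```text
time_s: 56.45
ee_pos: [573.4, 218.4, 74.2]
ee_rot: [180.0, -0.0, 17.2]
force: [-0.9, -0.2, 1.3]
gripper_width: 21.6
gripper_force: 15.0
```

Call:
send_rows:
  deltas:
    - [[0,0.006,0],[0,0,0]]
    - [[0,0.008,0],[0,0,0]]
    - [[0,0.008,0],[0,0,0]]
    - [[0,0.006,0],[0,0,0]]
    - [[0,0.004,0],[0,0,0]]
    - [[0,0.002,0],[0,0,0]]
    - [[0,0,0],[0,0,0]]
    - [[0,0,0],[0,0,0]]
    - [[0,0,0],[0,0,0]]

```text
time_s: 57.35
ee_pos: [578.3, 203.1, 74.1]
ee_rot: [-179.9, -0.0, 17.2]
force: [-2.7, 5.6, 4.9]
gripper_width: 21.9
gripper_force: 15.0
```

Call:
send_rows:
  deltas:
    - [[0,0.002,0],[0,0,0]]
    - [[0,0,0],[0,0,0]]
    - [[0,0,0],[0,0,0]]
    - [[0,0,0],[0,0,0]]

```text
time_s: 57.75
ee_pos: [578.3, 203.0, 74.1]
ee_rot: [-179.8, -0.0, 17.2]
force: [-2.6, 7.5, 3.9]
gripper_width: 21.4
gripper_force: 15.0
```

Call:
send_rows:
  deltas:
    - [[0,0,0],[0,0,0]]
    - [[0,0,0],[0,0,0]]
    - [[0,0,0],[0,0,0]]
    - [[0,0,0],[0,0,0]]
    - [[0,0,-0.03],[0,0,0]]
    - [[0,0,-0.06],[0,0,0]]
    - [[0,0,-0.08],[0,0,0]]
    - [[-0.08,0,-0.06],[0,0,0]]
    - [[-0.09,0,0],[0,0,0]]
    - [[-0.09,0,0],[0,0,0]]
  grip: 0.45

```text
time_s: 58.75
ee_pos: [453.7, 162.1, 189.7]
ee_rot: [180.0, -0.1, 17.2]
force: [-0.1, 0.2, 0.9]
gripper_width: 50.1
gripper_force: 0.0
```

Call:
send_rows:
  deltas:
    - [[-0.03,-0.08,0],[0,0,0]]
    - [[-0.03,-0.08,0],[0,0,0]]
    - [[0,-0.08,0],[0,0,0]]
    - [[0,0,0],[0,0,0]]
    - [[0,0,0],[0,0,0]]
    - [[0,0,0],[0,0,0]]

```text
time_s: 59.35
ee_pos: [390.6, 267.6, 188.7]
ee_rot: [180.0, 0.0, 17.2]
force: [0.7, 0.2, -0.4]
gripper_width: 50.0
gripper_force: 0.0
```

```bash
python3 - <<'E'
from h import *
s=state();print(s["time_s"],s["ee_pos"],s["force"]);o=[]
for n in("top","side"):
    im=grab_frame(n);c=calibration(n)
    p=proj(c,np.array([[570,110,30.]]))[0];x,y=int(p[0]),int(p[1])
    o.append(cv2.resize(im[y-45:y+45,x-60:x+60,::-1],(400,300),interpolation=cv2.INTER_CUBIC))
cv2.imwrite("pics/b13.png",np.hstack(o))
E
```

```text
59.35 [390.57076227 267.56372147 188.72189739] [ 0.73740837  0.23193329 -0.42301926]
```

View pics/b13.png

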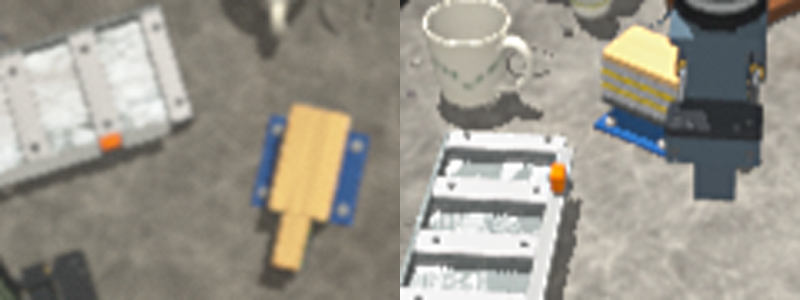

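The cover lies square on the stack, the rack is empty and the keeper is back in its shut place. The robot is clear of everything, so I'm handing in.

```bash
python3 -c "
from workcell import *
print(job_done())"
```

```text
the job is handed in; nothing more can be done
None
```

The job is handed in. The stack runs red, sheet, blue, sheet, green from the bottom up with the cover on top, square on the stand with the handles to the front. The rack is empty and the keeper is slid back shut to its stop. It took about 60 s with only small forces, and I have not seen the verdict.

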